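Clamp the bracket to the click and arm the drill

TASK

Make the drilling jig ready: turn the three-armed torque-limiting clamp knob clockwise (seen from above) until the screw is fully down and the knob slips over with a click, and stop after that first click (a second is tolerated, a third is not). Only then swing the guard of the switch box fully back, throw the toggle lever right over away from its starting side, and leave the guard open. Do not disturb the bracket under the clamp or knock or shift the can, tub and screwdriver lying about.

Things in the scene. Friction and masses are not known exactly. Their poses are not given: they have to be found in the camera images.
- jig: Fixed steel drilling jig. Origin on the vertical clamp axis at bench level; z up. Base plate 260 x 220 x 12 mm (x from -100 to +160, y +-110 in its frame). Two 22 mm posts at y = +-75 mm carry a beam (34 mm along x, 172 mm along y, top at z = 86 mm) with the clamp screw in its middle.
- clamp_axis (a point): Fixed point of the jig on the clamp axis at mid height of the knob's arms, 117 mm above the bench. The space under the arms is free down to the beam top (z = 86 mm), but for a brass collar up to z = 98 mm, radius 27 mm, with one tooth out to 41 mm.
- knob_end (a point): Point 58 mm from the clamp axis on one of the three equal arms of the black plastic knob, at mid height; turns with the knob. Arms are 120 degrees apart, reach 66 mm from the axis, are 14 mm wide (17 mm at the round ends), from z = 108 to 126 mm. Hub 48 mm across, z = 99 to 136 mm.
- screw (a joint): Angle of the clamp screw (rad), growing clockwise from above; starts between 0 and 1.6, stops dead at 3.4 where the round pressure foot (38 mm across) meets the bracket. The brass toothed collar under the knob turns with it; the foot sinks 2.5 mm per rad. It takes about 0.05 N m and stays where it is left.
- knob (a joint): Slip of the knob on the screw (rad), growing clockwise from above; stays within 0.05 of 0 while the screw turns. With the screw at its stop, torque rises to about 0.4 N m until the knob passes a crest at 0.52 rad (first click) and snaps on by itself to about 0.8; the second crest is at 1.57, the third at 2.62. The first click counts once slip exceeds 0.65. Turned back, the knob unscrews the clamp.
- nozzle: Fixed steel suction pipe above the knob, to be worked around. Origin on the clamp axis at bench level; its x axis points along the pipe, away from the clamp axis, within 0.75 rad of the jig's +x. Level pipe 20 to 23 mm thick, centre at z = 148 mm (top 160), from 30 mm out of the axis, over the arms, to an 18 mm column 128 mm out on a 44 mm wide puck.
- bracket: Loose aluminium bracket lying on the jig base under the clamp foot: 145 x 80 x 5 mm with an upturned 30 mm flange on its -x edge. Origin at the middle of its underside. Must stay where it is.
- switchbox: Fixed grey switch box 160 (x) x 94 (y) x 50 mm. Origin under its centre at bench level; the guard hinge is at its +x end.
- guard_hinge (a point): Middle of the guard's hinge line, which runs along the switch box's y: 56 mm to +x of the box centre, z = 55 mm. Fixed.
- guard_tab (a point): Point on the flat steel front plate of the guard, in the part that stands up above the roof as a tab; 101.5 mm to -x of and 85 mm above the hinge when shut. The front plate is 3 mm thick, 52 mm wide, from 2 to 98 mm above the hinge line; the guard's roof is 65 mm above the hinge, its cheeks 52 mm apart outside. Moves with the guard.
- guard (a joint): Guard angle (rad): 0 shut over the lever, grows as the front swings up and back over the hinge towards the box's +x, upper stop 1.85. Friction (about 0.075 N m, less than 2 N at the tab) holds it wherever it is left. Pushing the tab towards +x opens it.
- lever_tip (a point): Centre of the 18 mm ball on the end of the steel toggle lever (11 mm thick, 54 mm from pivot to ball; pivot on the box centre line at z = 52 mm). Moves with the lever. Under the guard at the start.
- lever (a joint): Toggle angle (rad): 0 off, leaning 0.4 rad from upright to the box's -x; 0.8 on, leaning 0.4 rad to +x. Friction (0.06 N m, about 1.2 N at the ball) holds it.
- spray_can: Loose upright spray can 58 mm across, 150 mm high, near the jig. Origin under its centre.
- tub: Loose empty plastic tub 84 mm across, 75 mm high, near the switch box. Origin under its centre.
- screwdriver: Loose screwdriver about 190 mm long lying on the bench. Origin under its middle.
There are look-alikes about, which are no part of the job. What is shaped like the switchbox but green is not meant.

How it is judged:
By the outcome, as a careful person would: the job done as asked, in the order asked, and still so for the second after the job is handed in, with the robot touching nothing.
It also fails if it takes over 67 s, if anything falls off the work surface, if the arm or the gripper's body presses on something with over 40 N, if the wrist force passes 120 N, or if a joint passes its speed limit or range.

ROBOT

A 7-joint arm with a two-finger parallel gripper is mounted at the origin on the work surface. World frame = base frame: x ahead of the robot, y to its left, z up, the work surface at z = 0. Lengths are in m, angles in rad, forces in N, time in s.
With the tool pointing down it reaches from about 0.425 to 0.925 m from the base axis. Payload 6.8 kg.
Tool frame: the origin (TCP) lies midway between the tips of the shut fingers; the grasp point (between the pads) lies 19 mm behind it; z points along the fingers, x is the direction in which the jaws open and shut, and the axes are right-handed (so a half turn about z gives the same grasp; the last joint's range is limited). The gripper opens to 85 mm and grips with 20 to 120 N. Pads are 22 mm wide; open, the fingers measure 114 mm over their backs; the gripper's body (76 mm by 85 mm) begins 54 mm behind the grasp point. The pads swing forward as they close: fully open they stand 13 mm farther back than shut.
Start: joints at [1.205, 0.477, 0.022, 1.555, -0.011, 1.109, -0.083], TCP at [0.172, -0.653, 0.231] pointing down, gripper open.
Joint ranges: [-2.96, 2.96], [-0.34, 2.1], [-1.41, 1.46], [0.24, 2.44], [-1.37, 4.51], [0.17, 1.92], [-2.96, 2.96]. Speed limits (rad/s): [2.39, 2.39, 3.14, 3.14, 3.14, 3.14, 3.14].

INTERFACE

Orientations are given as a rotation vector (axis times angle).
In Python, from bench import r gives the robot as it stands. The module is installed in compiled form; this text tells all that it offers.
- The arm moves only by the shell command python3 -m pendant 'ROWS' [OPENING] [FORCE]. ROWS is text: rows parted by semicolons, each of 4 numbers parted by spaces: the shift along the tool's x, y, z in cm, then the turn about the tool's z in degrees. A call has 1 to 8 rows; each row shifts and turns the pose as measured when the row begins, along the tool's axes as they then stand; what a row does not reach is not made up. A row lasts 1/12 s, in which the tool goes at most 41.7 mm and 7.16 degrees, less where a joint would pass 70% of its speed; a pose out of reach is approached as far as the arm can. A call with a gripper value outside its range is refused whole. OPENING is the closure in counts, from 0 (fully open) to 255 (shut), set as the call begins (- or left out, the last holds). The fingers move at their own pace and stop on an object; FORCE is the grip in N (left out, the last holds). Time passes only in rows, so rows that do not move let the fingers close. It gives the time, the measured TCP pose, the force and the opening at its end, in the units of the state.
- r.get_obs(): the state, without advancing time (a new reading comes with each control period).
- r.grab_frame(name): name is "scene" or "top" or "wrist"; returns a dict with "color" (420x560x3 uint8, red, green, blue), "fx", "fy", "cx", "cy" (pixels), "R" (3x3) and "t" (3): a world point X has camera coordinates R X + t; the wrist camera has in their place "hand_eye" (4x4, takes a point from camera to tool coordinates, whose origin is the TCP and whose axes are the tool frame's). Camera axes: x right, y down, z forward; pixel columns grow to the right and rows downward; lengths in m; the calibration is good to about 2 mm. A picture is of the moment at which its call begins: read the wrist's pose just before it. There is no depth.
- r.hand_in(): hands the job in, once; it reports no verdict.
The state is a dict: "clock": time; "joints": joint angles; "qvel": joint speeds; "tau": joint torques, N m; "tcp_pos": TCP position; "orientation": TCP orientation; "contact_force": force on the tool from outside, world axes, zero at the start; "moment": the same for the moment, N m; "grip_width": finger opening in m.
Only numpy, scipy, OpenCV 4.12 (cv2) and the standard library are available. Lean on these libraries where they do the work, as an engineer would, in place of code of your own. Each camera call takes 0.05 s, during which the arm holds its last target.

## Working session

There is one attempt and no reset: what is moved stays moved. The work goes in short steps, Python scripts to look and compute and a shell command to move; the robot and the scene stay as the last step left them, time stands still between calls to the robot, and variables do not carry over. Pictures are saved under pics/ and viewed, and the job is handed in when it is done.

```bash
mkdir -p pics
cat > h.py <<'E'
from bench import r
import numpy as np, cv2
def snap(n,f):
    d=r.grab_frame(n); cv2.imwrite('pics/'+f+'.png',d['color'][:,:,::-1]); 
    np.save('pics/'+f+'.npy',d,allow_pickle=True); return d
E
python3 - <<'E'
from h import *
o=r.get_obs()
for k,v in o.items(): print(k,np.round(v,4))
for n in ['scene','top','wrist']:
    d=snap(n,n+'0')
    print(n,d['fx'],d['fy'],d['cx'],d['cy']); print({k:np.round(d[k],4) for k in d if k in('R','t','hand_eye')})
E
```

```text
clock 0.0
joints [ 1.2049  0.4778  0.0223  1.5565 -0.0115  1.1093 -0.0831]
qvel [ 0.0023 -0.0003 -0.0006  0.0007 -0.0029 -0.0009  0.0002]
tau [ 0.00000e+00 -5.96447e+01  1.60810e+00 -2.81194e+01  1.25000e-02
  9.50000e-03 -0.00000e+00]
tcp_pos [ 0.1719 -0.6521  0.2303]
orientation [-2.4878e+00  1.9167e+00  2.4000e-03]
contact_force [-0.553   0.7766  0.2157]
moment [-0.0315  0.0017 -0.0028]
grip_width 0.0851
scene 424.4320086496214 424.4320086496214 284.7063296320701 207.75885853178622
{'R': array([[-0.893 ,  0.4497,  0.0183],
       [ 0.3366,  0.6942, -0.6363],
       [-0.2988, -0.5621, -0.7712]]), 't': array([ 0.567 , -0.0707,  1.2736])}
top 404.99146193345683 404.99146193345683 284.484074276152 215.786435781711
{'R': array([[ 3.900e-03, -9.996e-01, -2.700e-02],
       [-9.878e-01,  4.000e-04, -1.559e-01],
       [ 1.559e-01,  2.730e-02, -9.874e-01]]), 't': array([-0.0571,  0.5979,  0.9186])}
wrist 366.84128535557875 366.84128535557875 281.26925214435266 208.28991757476857
{'hand_eye': array([[ 1.000e+00,  1.100e-03, -1.100e-03,  1.500e-03],
       [-7.000e-04,  9.490e-01,  3.152e-01, -7.980e-02],
       [ 1.400e-03, -3.152e-01,  9.490e-01, -1.431e-01],
       [ 0.000e+00,  0.000e+00,  0.000e+00,  1.000e+00]])}
```

View pics/scene0.png

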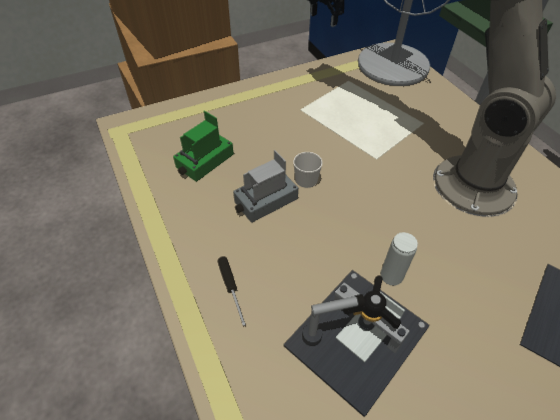

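View pics/top0.png

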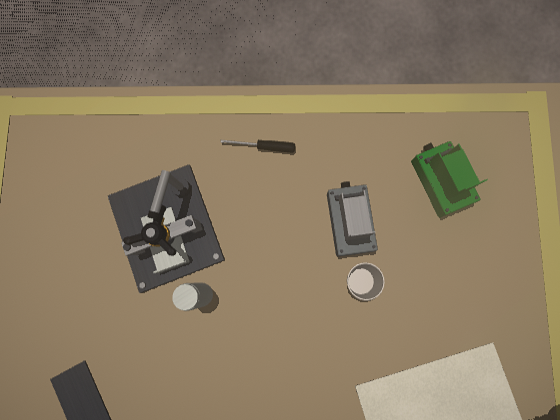

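View pics/wrist0.png

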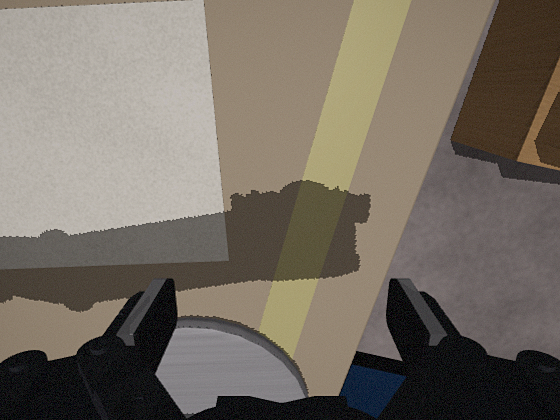

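The top view shows the jig with its knob hub at about (152,233) and the can at (186,297). The tub is at (365,282) and the screwdriver at (258,146). Two things look like the switch box: a grey one at (352,220) and a green one at (448,180). The grey one fits the description, so I'll confirm it in enlarged crops.

Run:
```python
import cv2
a=cv2.imread('pics/top0.png'); s=cv2.imread('pics/scene0.png')
f=lambda im,x,y,w,h,k:cv2.resize(im[y:y+h,x:x+w],None,fx=k,fy=k,interpolation=cv2.INTER_CUBIC)
cv2.imwrite('pics/c_jt.png',f(a,100,160,130,150,4)); cv2.imwrite('pics/c_st.png',f(a,300,165,200,140,4))
cv2.imwrite('pics/c_js.png',f(s,280,225,150,145,4)); cv2.imwrite('pics/c_ss.png',f(s,220,140,110,85,6))
```

```text
(no output)
```

View pics/c_jt.png

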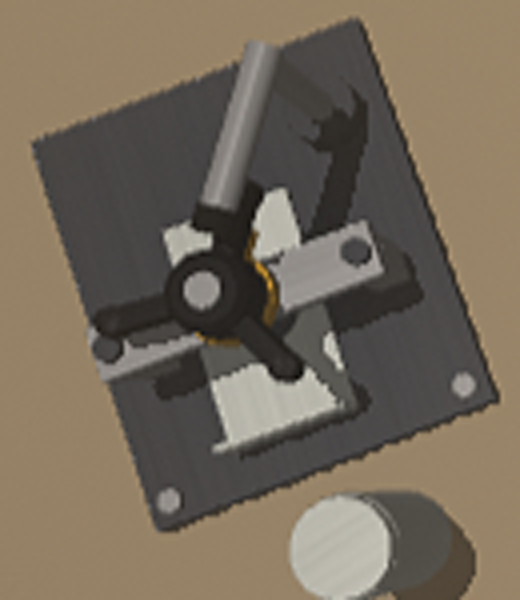

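View pics/c_st.png

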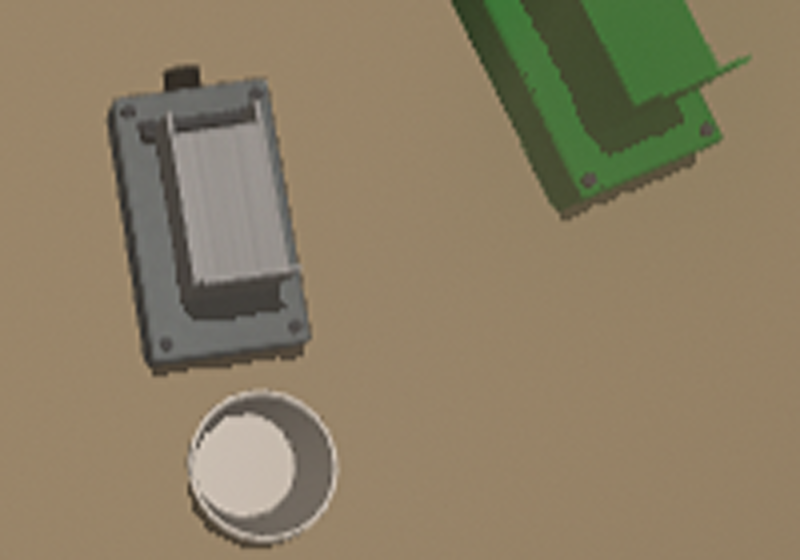

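View pics/c_js.png

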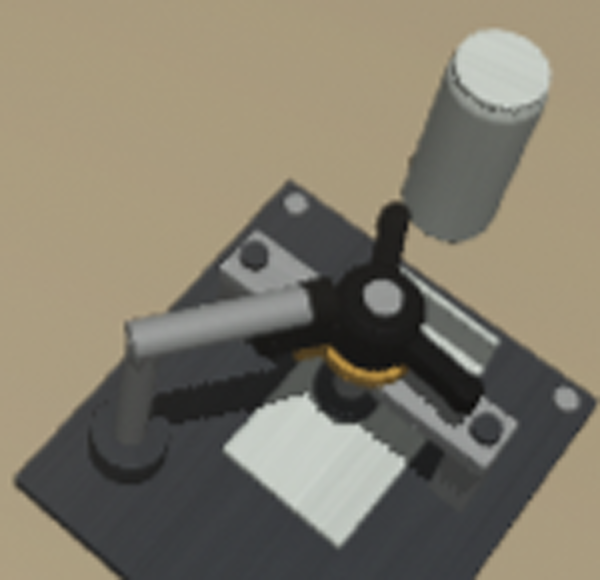

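View pics/c_ss.png

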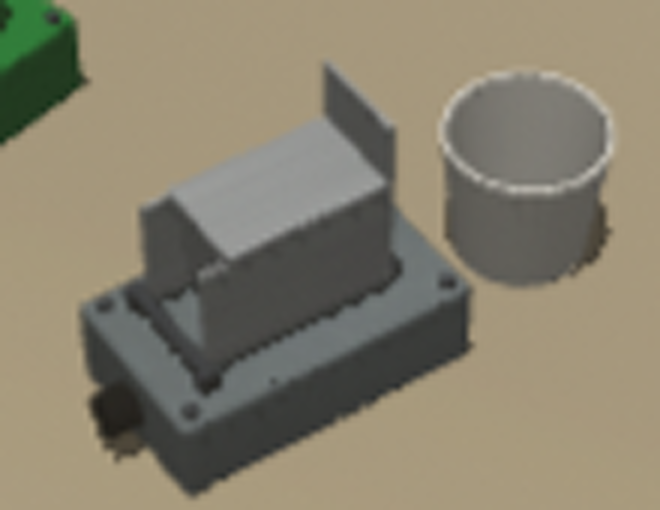

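```bash
cat >> h.py <<'E'
def load(f): return np.load('pics/'+f+'.npy',allow_pickle=True).item()
def w(d,u,v,z):
    ray=d['R'].T@np.array([(u-d['cx'])/d['fx'],(v-d['cy'])/d['fy'],1]); c=-d['R'].T@d['t']
    return c+ray*(z-c[2])/ray[2]
def p(d,X):
    c=d['R']@np.asarray(X)+d['t']; return np.array([d['fx']*c[0]/c[2]+d['cx'],d['fy']*c[1]/c[2]+d['cy']])
E
python3 - <<'E'
from h import *
from scipy.optimize import least_squares
T=load('top0');S=load('scene0')
q=lambda x0,y0,k,c:(x0+(c[0]+.5)/k-.5,y0+(c[1]+.5)/k-.5)
def fit(obs,x0):
    def f(P):
        c,s=np.cos(P[2]),np.sin(P[2]); o=[]
        for d,uv,X in obs:
            o+=list(p(d,[P[0]+c*X[0]-s*X[1],P[1]+s*X[0]+c*X[1],X[2]])-uv)
        return o
    r=least_squares(f,x0,loss='soft_l1'); return r.x,np.round(np.array(f(r.x)).reshape(-1,2),1)
jt=lambda *c:q(100,160,4,c); js=lambda *c:q(280,225,4,c); st=lambda *c:q(300,165,4,c); ss=lambda *c:q(220,140,6,c)
# jig: axes; top image: up=+x, left=+y
obs=[(T,jt(35,143),(.16,.11,.012)),(T,jt(357,18),(.16,-.11,.012)),(T,jt(498,402),(-.1,-.11,.012)),(T,jt(160,528),(-.1,.11,.012)),
(T,jt(203,290),(0,0,.136)),(S,js(383,297),(0,0,.136)),(S,js(290,181),(-.1,-.11,.012)),(S,js(597,402),(-.1,.11,.012)),(S,js(16,480),(.16,-.11,.012))]
P,e=fit(obs,[.5,.3,.3]);print('jig',P.round(4));print(e.tolist())
obs=[(T,st(110,103),(.08,.047,.05)),(T,st(266,80),(.08,-.047,.05)),(T,st(311,342),(-.08,-.047,.05)),(T,st(150,362),(-.08,.047,.05)),
(S,ss(82,306),(.08,-.047,.05)),(S,ss(190,432),(.08,.047,.05)),(S,ss(470,290),(-.08,.047,.05)),
(S,ss(326,63),(-.056+.0+.0105-.0,-.026,.153)),(S,ss(393,127),(-.0455,.026,.153))]
B,e=fit(obs,[.6,-.1,.1]);print('box',B.round(4));print(e.tolist())
h=w(T,*jt(203,290),.136)
for n,c in (('a',(118,320)),('b',(288,367)),('c',(243,196))):
    X=w(T,*jt(*c),.126); print(n,X.round(4),'r',np.linalg.norm((X-P[[0,1,1]])[:2]).round(4),'ang',np.degrees(np.arctan2(X[1]-P[1],X[0]-P[0])).round(1))
a=w(T,*jt(205,205),.148);b=w(T,*jt(262,48),.148)
print('noz',a.round(3),b.round(3),np.degrees(np.arctan2(*(b-a)[[1,0]])))
print('can top',w(T,*jt(340,548),.15).round(3),'tub',w(T,*st(263,467),.075).round(3))
print('sd',w(T,222,143,.01).round(3),w(T,295,147,.015).round(3))
E
```

```text
jig [0.5474 0.232  0.3747]
[[-1.7, -0.2], [-0.1, -0.2], [-0.6, -0.2], [-1.3, 1.5], [-0.3, 0.3], [-0.9, 0.1], [-0.7, -1.2], [0.3, -0.6], [-1.6, -1.1]]
box [ 0.5877 -0.2144  0.1409]
[[-0.5, -0.6], [-0.5, -0.3], [-0.2, 0.6], [0.0, 1.2], [-1.2, -0.6], [-1.3, 0.3], [0.8, -0.9], [-0.0, -0.6], [-0.1, 0.1]]
a [0.5328 0.2811 0.126 ] r 0.0512 ang 106.6
b [0.5074 0.1863 0.126 ] r 0.0608 ang -131.2
c [0.6015 0.2158 0.126 ] r 0.0565 ang -16.7
noz [0.593 0.229 0.148] [0.68  0.202 0.148] -16.99343507282714
can top [0.412 0.147 0.15 ] tub [ 0.445 -0.239  0.075]
sd [0.792 0.105 0.01 ] [ 0.779 -0.081  0.015]
```

The crop confirms it: the grey box at (352,220) is the switch box, with its front tab on the robot side and the hinge on the far side. The green one at (448,180) is the look-alike. The knob arms lie near 107°, 229° and 347° in world angle, and the pipe is at about -14°, over the third arm.

My plan is to push the arm at 229° clockwise with the shut fingers. I'll go over the jig first and refine the measurement with the wrist camera.

```bash
cat >> h.py <<'E'
from scipy.spatial.transform import Rotation as Ro
def pose():
    o=r.get_obs(); return o,np.array(o['tcp_pos']),Ro.from_rotvec(o['orientation']).as_matrix()
def xang(M): return np.degrees(np.arctan2(M[1,0],M[0,0]))
def plan(wps):
    """wps: list of (xyz, xangle deg, nrows): rows from the present pose"""
    o,P,M=pose(); a=xang(M); P=P.copy(); print('t %.2f'%o['clock'],P.round(4),'xang %.1f'%a,'F',np.round(o['contact_force'],1),'j',np.round(o['joints'],2),'zax',M[:,2].round(3)); out=[]
    for X,b,n in wps:
        db=(b-a+180)%360-180; D=(np.array(X)-P)/n
        for i in range(n):
            c=np.radians(a); x=np.array([np.cos(c),np.sin(c),0]); y=np.array([np.sin(c),-np.cos(c),0])
            out.append('%.1f %.1f %.1f %.1f'%(D@x*100,D@y*100,-D[2]*100,-db/n)); a+=db/n; P=P+D
    for i in range(0,len(out),8): print('; '.join(out[i:i+8]))
E
python3 - <<'E'
from h import *
plan([((.47,-.42,.25),-33,9),((.52,.12,.28),79-15,15)])
E
```

```text
t 0.15 [ 0.172  -0.6523  0.2305] xang -75.2 F [ 0.7  0.7 -0.1] j [ 1.2   0.48  0.02  1.56 -0.01  1.11 -0.08] zax [-0.     0.001 -1.   ]
-1.7 -3.9 -0.2 -4.7; -1.3 -4.0 -0.2 -4.7; -1.0 -4.1 -0.2 -4.7; -0.7 -4.1 -0.2 -4.7; -0.3 -4.2 -0.2 -4.7; 0.0 -4.2 -0.2 -4.7; 0.4 -4.2 -0.2 -4.7; 0.7 -4.1 -0.2 -4.7
1.0 -4.1 -0.2 -4.7; -1.7 -3.2 -0.2 -6.5; -1.3 -3.4 -0.2 -6.5; -0.9 -3.5 -0.2 -6.5; -0.5 -3.6 -0.2 -6.5; -0.1 -3.6 -0.2 -6.5; 0.3 -3.6 -0.2 -6.5; 0.7 -3.5 -0.2 -6.5
1.1 -3.4 -0.2 -6.5; 1.5 -3.3 -0.2 -6.5; 1.8 -3.1 -0.2 -6.5; 2.2 -2.9 -0.2 -6.5; 2.5 -2.6 -0.2 -6.5; 2.8 -2.3 -0.2 -6.5; 3.0 -2.0 -0.2 -6.5; 3.2 -1.7 -0.2 -6.5
```

```bash
python3 -m pendant '-1.7 -3.7 -0.2 -4.7; -1.3 -3.8 -0.2 -4.7; -1.0 -3.9 -0.2 -4.7; -0.7 -3.9 -0.2 -4.7; -0.3 -4 -0.2 -4.7; 0 -4 -0.2 -4.7; 0.4 -4 -0.2 -4.7; 0.7 -4 -0.2 -4.7' 255 40
python3 - <<'E'
from h import *
plan([((.49,-.36,.26),-28,4),((.515,.115,.28),64,14)])
E
```

```text
clock: 0.82
tcp_pos: [0.4184, -0.452, 0.242]
orientation: [2.973, -1.004, -0.016]
contact_force: [-0.3, -0.6, -0.9]
grip_width: -0.0003
t 0.82 [ 0.4184 -0.452   0.242 ] xang -37.3 F [-0.3 -0.6 -0.9] j [ 0.88  0.38 -0.21  1.67  0.09  1.1  -0.01] zax [-0.011  0.    -1.   ]
0.0 -2.9 -0.5 -2.3; 0.1 -2.9 -0.5 -2.3; 0.3 -2.9 -0.5 -2.3; 0.4 -2.9 -0.5 -2.3; -1.4 -3.1 -0.1 -6.6; -1.1 -3.2 -0.1 -6.6; -0.7 -3.3 -0.1 -6.6; -0.3 -3.4 -0.1 -6.6
0.1 -3.4 -0.1 -6.6; 0.5 -3.4 -0.1 -6.6; 0.8 -3.3 -0.1 -6.6; 1.2 -3.2 -0.1 -6.6; 1.6 -3.0 -0.1 -6.6; 1.9 -2.8 -0.1 -6.6; 2.2 -2.6 -0.1 -6.6; 2.5 -2.3 -0.1 -6.6
2.7 -2.0 -0.1 -6.6; 3.0 -1.7 -0.1 -6.6
```

Tracking is good, so I'll continue.

```bash
python3 -m pendant '0 -2.9 -0.5 -3; 0.1 -2.9 -0.5 -3; 0.3 -2.9 -0.5 -3; 0.4 -2.9 -0.5 -3; -1.4 -3.1 -0.1 -6.6; -1.1 -3.2 -0.1 -6.6; -0.7 -3.3 -0.1 -6.6; -0.3 -3.4 -0.1 -6.6'
python3 - <<'E'
from h import *
plan([((.515,.115,.28),64,10)])
E
```

```text
clock: 1.48
tcp_pos: [0.4948, -0.2085, 0.2646]
orientation: [-3.137, -0.091, 0.014]
contact_force: [0.1, -0.4, 1.0]
grip_width: -0.0001
t 1.48 [ 0.4948 -0.2085  0.2646] xang 3.3 F [ 0.1 -0.4  1. ] j [ 0.67  0.26 -0.45  1.81  0.12  1.11  0.22] zax [-0.009  0.003 -1.   ]
0.4 -3.2 -0.2 -6.1; 0.7 -3.2 -0.2 -6.1; 1.1 -3.1 -0.2 -6.1; 1.4 -2.9 -0.2 -6.1; 1.7 -2.8 -0.2 -6.1; 2.0 -2.6 -0.2 -6.1; 2.2 -2.4 -0.2 -6.1; 2.5 -2.1 -0.2 -6.1
2.7 -1.8 -0.2 -6.1; 2.8 -1.5 -0.2 -6.1
```

```bash
python3 -m pendant '0.4 -3.2 -0.2 -6.1; 0.7 -3.2 -0.2 -6.1; 1.1 -3.1 -0.2 -6.1; 1.4 -2.9 -0.2 -6.1; 1.7 -2.8 -0.2 -6.1; 2.0 -2.6 -0.2 -6.1; 2.2 -2.4 -0.2 -6.1; 2.5 -2.1 -0.2 -6.1'
python3 -m pendant '2.7 -1.8 -0.2 -6.1; 2.8 -1.5 -0.2 -6.1; 0 0 0 0'
python3 - <<'E'
from h import *
o,P,M=pose(); d=r.grab_frame('wrist'); d['P']=P;d['M']=M
cv2.imwrite('pics/w1.png',d['color'][:,:,::-1]); np.save('pics/w1.npy',d,allow_pickle=True)
plan([((.52,.18,.2),79,2)])
E
```

```text
clock: 2.15
tcp_pos: [0.5022, 0.0645, 0.281]
orientation: [-2.786, -1.438, 0.015]
contact_force: [1.1, 0.0, -0.2]
grip_width: 0.0001
clock: 2.4
tcp_pos: [0.5017, 0.1391, 0.2862]
orientation: [-2.593, -1.757, 0.009]
contact_force: [0.4, 0.9, 0.4]
grip_width: 0.0004
t 2.45 [0.502  0.1361 0.2856] xang 67.9 F [ 0.4 -0.8 -0.6] j [ 0.31  0.27 -0.82  1.81  0.21  1.16  0.61] zax [-0.011  0.002 -1.   ]
2.4 0.0 4.3 -5.6; 2.4 0.2 4.3 -5.6
```

View pics/w1.png

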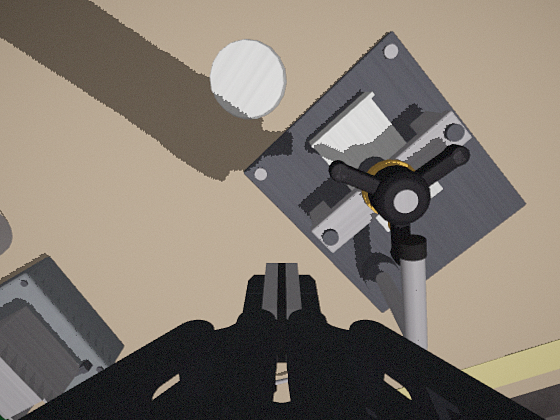

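The wrist view shows the hub top at (405,201), free arm ends near (338,170) and (459,155), and the pipe running down from (412,245) to (414,330).

```bash
cat >> h.py <<'E'
def ww(d,u,v,z):
    H=d['hand_eye']; A=d['M']@H[:3,:3]; c=d['P']+d['M']@H[:3,3]
    ray=A@np.array([(u-d['cx'])/d['fx'],(v-d['cy'])/d['fy'],1]); return c+ray*(z-c[2])/ray[2]
E
python3 - <<'E'
from h import *
d=load('w1')
h=ww(d,405,202,.136); print('hub',h.round(4))
for A in (h,np.array([.5474,.232,0])):
  for c in ((337,170),(460,155)):
    X=ww(d,*c,.126); v=(X-A)[:2]; print(X.round(4),np.linalg.norm(v).round(4),np.degrees(np.arctan2(v[1],v[0])).round(1))
a=ww(d,412,245,.155);b=ww(d,414,330,.155);
for X in(a,b): v=(X-h)[:2]; print('noz',X.round(4),np.linalg.norm(v).round(4),np.degrees(np.arctan2(v[1],v[0])).round(1))
print('jig corners',[ww(d,*c,.012).round(3) for c in((391,32),(525,205),(245,170))])
im=cv2.imread('pics/w1.png'); cv2.imwrite('pics/w1c.png',cv2.resize(im[120:340,230:490],None,fx=3,fy=2.7))
E
```

```text
hub [0.5478 0.2307 0.136 ]
[0.5034 0.1874 0.126 ] 0.062 -135.7
[0.5293 0.2866 0.126 ] 0.0589 108.2
[0.5034 0.1874 0.126 ] 0.0627 -134.6
[0.5293 0.2866 0.126 ] 0.0575 108.3
noz [0.5774 0.2218 0.155 ] 0.0309 -16.7
noz [0.6567 0.2016 0.155 ] 0.1127 -15.0
jig corners [array([0.415, 0.295, 0.012]), array([0.655, 0.39 , 0.012]), array([0.493, 0.096, 0.012])]
```

View pics/w1c.png

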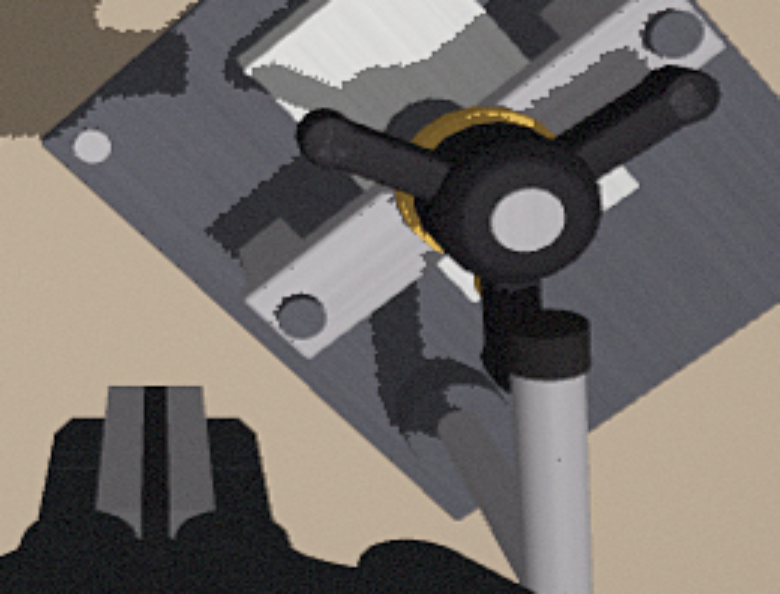

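Run:
```python
from h import *
plan([((.532,.180,.2),85,4),((.532,.180,.104),85,4)])
```

```text
t 2.45 [0.502  0.1361 0.2856] xang 67.9 F [ 0.4 -0.8 -0.6] j [ 0.31  0.27 -0.82  1.81  0.21  1.16  0.61] zax [-0.011  0.002 -1.   ]
1.3 0.3 2.1 -4.3; 1.3 0.4 2.1 -4.3; 1.2 0.5 2.1 -4.3; 1.2 0.6 2.1 -4.3; 0.0 0.0 2.4 -0.0; 0.0 0.0 2.4 -0.0; 0.0 0.0 2.4 -0.0; 0.0 0.0 2.4 -0.0
```

```bash
python3 -m pendant '1.3 0.3 2.1 -4.3; 1.3 0.4 2.1 -4.3; 1.2 0.5 2.1 -4.3; 1.2 0.6 2.1 -4.3; 0 0 0 0'
python3 - <<'E'
from h import *
plan([((.532,.180,.104),85,5)])
E
```

```text
clock: 2.87
tcp_pos: [0.5353, 0.1753, 0.1984]
orientation: [-2.31, -2.124, 0.011]
contact_force: [-0.4, -0.3, 0.0]
grip_width: -0.0001
t 2.87 [0.5353 0.1753 0.1984] xang 85.2 F [-0.4 -0.3  0. ] j [ 0.21  0.45 -0.83  1.81  0.38  1.05  0.73] zax [-0.007 -0.003 -1.   ]
0.1 -0.1 1.9 0.0; 0.1 -0.1 1.9 0.0; 0.1 -0.1 1.9 0.0; 0.1 -0.1 1.9 0.0; 0.1 -0.1 1.9 0.0
```

```bash
python3 -m pendant '0.1 -0.1 2 0; 0.1 -0.1 2 0; 0.1 -0.1 2 0; 0.1 -0.1 1.8 0; 0 0 1.6 0; 0 0 0 0'
python3 - <<'E'
from h import *
o,P,M=pose(); d=r.grab_frame('wrist'); d['P']=P;d['M']=M
cv2.imwrite('pics/w2.png',d['color'][:,:,::-1]); 
snap('scene','s2')
v=(P-[.5476,.2312,0])[:2]; print(np.linalg.norm(v),np.degrees(np.arctan2(v[1],v[0]))%360)
plan([((.532,.180,.105),85,1)])
s=cv2.imread('pics/s2.png'); cv2.imwrite('pics/s2c.png',cv2.resize(s[200:380,260:460],None,fx=3,fy=3))
E
```

```text
clock: 3.37
tcp_pos: [0.5328, 0.17, 0.1022]
orientation: [2.338, 2.097, -0.018]
contact_force: [0.2, -0.0, -0.7]
grip_width: -0.0
0.0630113579256635 256.4104898182768
t 3.47 [0.5344 0.1713 0.1049] xang 83.8 F [ 0.2 -0.5  1.2] j [ 0.15  0.56 -0.75  1.9   0.49  0.88  0.61] zax [-0.004 -0.007 -1.   ]
0.8 -0.3 -0.0 -1.2
```

View pics/w2.png

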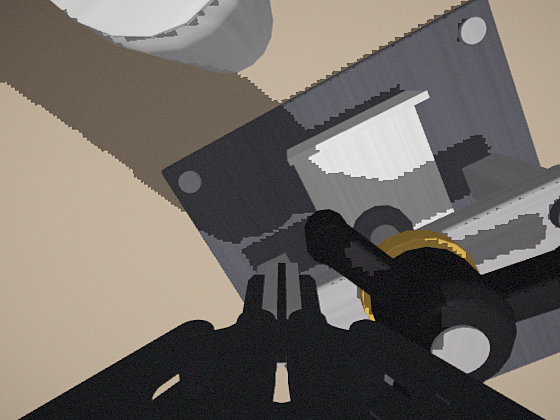

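View pics/s2c.png

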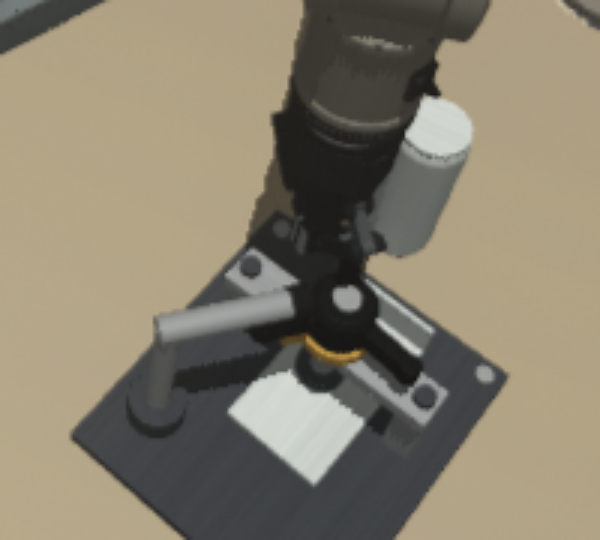

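Wrist view: the tips (282,290) stand beside the arm end (325,230) at arm height and nothing is touching. I'll begin the clockwise sweep.

```bash
cat >> h.py <<'E'
C=np.array([.5476,.2312])
def arc(end,n,rad=.055,z=.105,turn=None):
    o,P,M=pose(); v=P[:2]-C; th=np.degrees(np.arctan2(v[1],v[0]))%360; rr=np.linalg.norm(v)
    e=np.array([-np.sin(np.radians(th)),np.cos(np.radians(th))]); f=np.array(o['contact_force'])
    print('theta %.1f r %.4f  Ft %.1f Fr %.1f Fz %.1f'%(th,rr,f[:2]@e,f[:2]@v/rr,f[2]),'Mz',np.round(o['moment'][2],2))
    a=xang(M); dt=(end-th)/n; turn=dt if turn is None else turn
    plan([((*(C+rad*np.array([np.cos(t),np.sin(t)])),z),a+turn*(i+1),1) for i,t in enumerate(np.radians(th+dt*np.arange(1,n+1)))])
E
python3 - <<'E'
from h import *
arc(226,5)
E
```

```text
theta 257.6 r 0.0613  Ft 0.3 Fr 0.4 Fz 1.2 Mz 0.02
t 3.47 [0.5344 0.1713 0.1049] xang 83.8 F [ 0.2 -0.5  1.2] j [ 0.15  0.56 -0.75  1.9   0.49  0.88  0.61] zax [-0.004 -0.007 -1.   ]
0.7 -0.5 -0.0 6.3; 0.1 -0.6 -0.0 6.3; 0.1 -0.6 -0.0 6.3; 0.1 -0.6 -0.0 6.3; 0.1 -0.6 -0.0 6.3
```

```bash
python3 -m pendant '0.6 -0.5 0 6; 0.1 -0.6 0 6; 0.1 -0.6 0 6; 0.1 -0.6 0 6; 0.1 -0.6 0 6'
python3 - <<'E'
from h import *
arc(178,8)
E
```

```text
clock: 3.88
tcp_pos: [0.5148, 0.1877, 0.1129]
orientation: [2.818, 1.372, 0.004]
contact_force: [0.4, -2.1, -0.7]
grip_width: 0.0002
theta 233.0 r 0.0545  Ft 1.6 Fr 1.4 Fz -0.7 Mz 0.02
t 3.88 [0.5148 0.1877 0.1129] xang 51.9 F [ 0.4 -2.1 -0.7] j [ 0.03  0.49 -0.64  1.93  0.4   0.84  0.09] zax [ 0.006 -0.005 -1.   ]
-0.0 -0.7 0.8 6.9; 0.0 -0.7 -0.0 6.9; 0.0 -0.7 -0.0 6.9; 0.0 -0.7 -0.0 6.9; 0.0 -0.7 -0.0 6.9; 0.0 -0.7 -0.0 6.9; 0.0 -0.7 -0.0 6.9; 0.0 -0.7 -0.0 6.9
```

```bash
python3 -m pendant '0 -0.7 0.5 6.8; 0 -0.7 0.2 6.8; 0 -0.7 0.1 6.8; 0 -0.7 0 6.8; 0 -0.7 0 6.8'
python3 - <<'E'
from h import *
arc(160,7)
E
```

```text
clock: 4.3
tcp_pos: [0.4978, 0.2128, 0.1139]
orientation: [3.103, 0.438, 0.026]
contact_force: [0.1, -2.6, -1.2]
grip_width: 0.0003
theta 200.3 r 0.0531  Ft 2.5 Fr 0.8 Fz -1.2 Mz -0.07
t 4.30 [0.4978 0.2128 0.1139] xang 16.1 F [ 0.1 -2.6 -1.2] j [-0.13  0.45 -0.5   1.96  0.31  0.79 -0.52] zax [ 0.017 -0.005 -1.   ]
-0.2 -0.5 0.9 5.8; -0.0 -0.6 -0.0 5.8; -0.0 -0.6 -0.0 5.8; -0.0 -0.6 -0.0 5.8; -0.0 -0.6 -0.0 5.8; -0.0 -0.6 -0.0 5.8; -0.0 -0.6 -0.0 5.8
```

```bash
python3 -m pendant '-0.1 -0.6 0.6 5; 0 -0.6 0.4 5; 0 -0.6 0.3 5; 0 -0.6 0.2 5; 0 -0.6 0.2 5'
python3 - <<'E'
from h import *
arc(140,6,turn=-4.5)
E
```

```text
clock: 4.72
tcp_pos: [0.4981, 0.2429, 0.1067]
orientation: [-3.126, 0.295, -0.044]
contact_force: [-0.5, -1.0, 0.6]
grip_width: -0.0002
theta 166.7 r 0.0509  Ft 1.1 Fr 0.3 Fz 0.6 Mz 0.03
t 4.72 [0.4981 0.2429 0.1067] xang -10.8 F [-0.5 -1.   0.6] j [-0.27  0.45 -0.38  1.95  0.26  0.76 -1.  ] zax [ 0.028 -0.002 -1.   ]
-0.4 -0.4 0.2 4.5; 0.0 -0.4 -0.0 4.5; 0.0 -0.4 -0.0 4.5; 0.0 -0.4 -0.0 4.5; 0.0 -0.4 -0.0 4.5; 0.0 -0.4 -0.0 4.5
```

```bash
python3 -m pendant '-0.3 -0.5 0.3 4.5; 0 -0.5 0.2 4.5; 0 -0.5 0.2 4.5; 0 -0.5 0.2 4.5'
python3 - <<'E'
from h import *
arc(125,4,turn=-4.5)
E
```

```text
clock: 5.05
tcp_pos: [0.5043, 0.2637, 0.1053]
orientation: [-3.023, 0.812, -0.052]
contact_force: [-0.4, -1.1, 0.7]
grip_width: -0.0003
theta 143.2 r 0.0542  Ft 1.1 Fr -0.4 Fz 0.7 Mz -0.01
t 5.05 [0.5043 0.2637 0.1053] xang -30.1 F [-0.4 -1.1  0.7] j [-0.36  0.46 -0.3   1.93  0.22  0.75 -1.32] zax [ 0.035  0.002 -0.999]
-0.0 -0.4 0.0 4.5; 0.1 -0.4 -0.0 4.5; 0.1 -0.4 -0.0 4.5; 0.1 -0.4 -0.0 4.5
```

```bash
python3 -m pendant '0 -0.5 0.2 4.5; 0.1 -0.5 0.1 4.5; 0.1 -0.5 0.1 4.5; 0.1 -0.5 0.1 4.5'
python3 - <<'E'
from h import *
arc(100,4,turn=-4)
E
```

```text
clock: 5.38
tcp_pos: [0.5203, 0.2794, 0.108]
orientation: [-2.835, 1.299, -0.05]
contact_force: [-1.2, -0.8, -1.7]
grip_width: -0.0002
theta 119.5 r 0.0553  Ft 1.4 Fr -0.1 Fz -1.7 Mz 0.01
t 5.38 [0.5203 0.2794 0.108 ] xang -49.3 F [-1.2 -0.8 -1.7] j [-0.44  0.48 -0.22  1.89  0.17  0.76 -1.61] zax [ 0.039  0.007 -0.999]
0.1 -0.4 0.3 4.0; 0.1 -0.5 -0.0 4.0; 0.1 -0.5 -0.0 4.0; 0.1 -0.4 -0.0 4.0
```

```bash
python3 -m pendant '0.1 -0.5 0.3 4; 0.1 -0.5 0.2 4; 0.1 -0.5 0.1 4; 0.1 -0.5 0.1 4'
python3 - <<'E'
from h import *
arc(78,4,turn=-4)
E
```

```text
clock: 5.72
tcp_pos: [0.5411, 0.2894, 0.1093]
orientation: [-2.601, 1.699, -0.043]
contact_force: [-1.1, 0.4, 0.1]
grip_width: -0.0001
theta 96.4 r 0.0586  Ft 1.0 Fr 0.5 Fz 0.1 Mz -0.04
t 5.72 [0.5411 0.2894 0.1093] xang -66.3 F [-1.1  0.4  0.1] j [-0.49  0.5  -0.15  1.84  0.12  0.77 -1.86] zax [ 0.042  0.014 -0.999]
0.5 -0.3 0.4 4.0; 0.2 -0.4 -0.0 4.0; 0.2 -0.4 -0.0 4.0; 0.2 -0.4 -0.0 4.0
```

```bash
python3 -m pendant '0.4 -0.4 0.4 4; 0.2 -0.4 0.3 4; 0.2 -0.4 0.1 4; 0.2 -0.4 0.1 4'
python3 - <<'E'
from h import *
arc(60,4,turn=-3.5)
E
```

```text
clock: 6.05
tcp_pos: [0.5595, 0.2887, 0.108]
orientation: [-2.315, 2.057, -0.025]
contact_force: [-5.7, 2.1, -4.0]
grip_width: 0.0001
theta 78.3 r 0.0587  Ft 6.0 Fr 0.9 Fz -4.0 Mz 0.05
t 6.05 [0.5595 0.2887 0.108 ] xang -83.2 F [-5.7  2.1 -4. ] j [-0.52  0.52 -0.08  1.81  0.06  0.77 -2.08] zax [ 0.042  0.023 -0.999]
0.5 -0.3 0.3 3.5; 0.2 -0.4 -0.0 3.5; 0.2 -0.4 -0.0 3.5; 0.2 -0.4 -0.0 3.5
```

The force rose to 6 N, so the screw is at its stop. I'll use small steps from here.

```bash
python3 -m pendant '0.3 -0.4 0.2 2.5'
python3 - <<'E'
from h import *
arc(60,4,turn=-3.5)
E
```

```text
clock: 6.13
tcp_pos: [0.5624, 0.288, 0.1076]
orientation: [-2.265, 2.11, -0.017]
contact_force: [-7.1, 3.5, 4.8]
grip_width: -0.0002
theta 75.4 r 0.0587  Ft 7.8 Fr 1.6 Fz 4.8 Mz -0.0
t 6.13 [0.5624 0.288  0.1076] xang -85.9 F [-7.1  3.5  4.8] j [-0.52  0.52 -0.07  1.8   0.05  0.77 -2.11] zax [ 0.039  0.026 -0.999]
0.5 -0.2 0.3 3.5; 0.1 -0.3 -0.0 3.5; 0.1 -0.3 -0.0 3.5; 0.1 -0.3 -0.0 3.5
```

```bash
python3 -m pendant '0.2 -0.4 0.1 2.5'
python3 - <<'E'
from h import *
arc(60,4,turn=-3.5)
E
```

```text
clock: 6.22
tcp_pos: [0.5646, 0.2877, 0.108]
orientation: [-2.217, 2.162, -0.01]
contact_force: [-7.2, 0.3, -0.6]
grip_width: 0.0002
theta 73.2 r 0.0590  Ft 7.0 Fr -1.8 Fz -0.6 Mz -0.02
t 6.22 [0.5646 0.2877 0.108 ] xang -88.5 F [-7.2  0.3 -0.6] j [-0.53  0.52 -0.06  1.8   0.03  0.78 -2.14] zax [ 0.036  0.028 -0.999]
0.5 -0.2 0.3 3.5; 0.1 -0.3 -0.0 3.5; 0.1 -0.3 -0.0 3.5; 0.1 -0.3 -0.0 3.5
```

```bash
python3 -m pendant '0.2 -0.4 0.1 2.5'
python3 - <<'E'
from h import *
arc(60,4,turn=-3.5)
E
```

```text
clock: 6.3
tcp_pos: [0.5663, 0.2872, 0.1081]
orientation: [-2.168, 2.213, -0.001]
contact_force: [-7.8, 3.2, -1.4]
grip_width: -0.0002
theta 71.5 r 0.0590  Ft 8.4 Fr 0.5 Fz -1.4 Mz 0.03
t 6.30 [0.5663 0.2872 0.1081] xang -91.1 F [-7.8  3.2 -1.4] j [-0.53  0.53 -0.05  1.79  0.02  0.78 -2.18] zax [ 0.032  0.03  -0.999]
0.5 -0.1 0.3 3.5; 0.1 -0.3 -0.0 3.5; 0.1 -0.3 -0.0 3.5; 0.1 -0.3 -0.0 3.5
```

```bash
python3 -m pendant '0.2 -0.4 0.1 2.5'
python3 - <<'E'
from h import *
arc(60,4,turn=-3.5)
E
```

```text
clock: 6.38
tcp_pos: [0.5676, 0.287, 0.1081]
orientation: [-2.119, 2.262, 0.008]
contact_force: [-8.1, 4.0, 0.2]
grip_width: 0.0001
theta 70.3 r 0.0592  Ft 8.9 Fr 1.0 Fz 0.2 Mz -0.01
t 6.38 [0.5676 0.287  0.1081] xang -93.7 F [-8.1  4.   0.2] j [-0.53  0.53 -0.04  1.79  0.01  0.79 -2.21] zax [ 0.027  0.032 -0.999]
0.5 -0.1 0.3 3.5; 0.1 -0.2 -0.0 3.5; 0.1 -0.2 -0.0 3.5; 0.1 -0.2 -0.0 3.5
```

```bash
python3 -m pendant '0.3 -0.7 0.2 2'
python3 - <<'E'
from h import *
arc(60,4,turn=-3.5)
E
```

```text
clock: 6.47
tcp_pos: [0.571, 0.286, 0.1075]
orientation: [-2.08, 2.301, 0.017]
contact_force: [-9.3, 1.4, 4.6]
grip_width: 0.0004
theta 66.8 r 0.0596  Ft 9.1 Fr -2.4 Fz 4.6 Mz -0.01
t 6.47 [0.571  0.286  0.1075] xang -95.8 F [-9.3  1.4  4.6] j [-0.53  0.53 -0.03  1.78 -0.    0.79 -2.23] zax [ 0.022  0.035 -0.999]
0.5 -0.0 0.3 3.5; 0.0 -0.2 -0.0 3.5; 0.0 -0.2 -0.0 3.5; 0.0 -0.2 -0.0 3.5
```

```bash
python3 -m pendant '0.3 -0.7 0.1 2'
python3 - <<'E'
from h import *
arc(60,4,turn=-3.5)
E
```

```text
clock: 6.55
tcp_pos: [0.5744, 0.2842, 0.1077]
orientation: [-2.041, 2.34, 0.027]
contact_force: [-10.0, 2.9, 1.3]
grip_width: -0.0002
theta 63.2 r 0.0595  Ft 10.2 Fr -1.9 Fz 1.3 Mz -0.01
t 6.55 [0.5744 0.2842 0.1077] xang -97.8 F [-10.    2.9   1.3] j [-0.53  0.54 -0.03  1.77 -0.01  0.8  -2.25] zax [ 0.016  0.037 -0.999]
0.4 0.1 0.3 3.5; 0.0 -0.1 -0.0 3.5; 0.0 -0.1 -0.0 3.5; 0.0 -0.1 -0.0 3.5
```

Run:
```python
from h import *
o,P,M=pose(); d=r.grab_frame('wrist'); d['P']=P;d['M']=M
cv2.imwrite('pics/w3.png',d['color'][:,:,::-1]); np.save('pics/w3.npy',d,allow_pickle=True)
snap('top','t3')
s=cv2.imread('pics/t3.png'); cv2.imwrite('pics/t3c.png',cv2.resize(s[160:310,90:240],None,fx=4,fy=4))
arc(60,4,turn=-3.5)
```

```text
theta 61.5 r 0.0595  Ft 3.0 Fr -0.3 Fz 0.2 Mz -0.05
t 6.65 [0.576  0.2835 0.1078] xang -97.8 F [-2.8  1.2  0.2] j [-0.52  0.54 -0.03  1.77 -0.01  0.8  -2.24] zax [ 0.018  0.037 -0.999]
0.4 0.1 0.3 3.5; 0.0 -0.0 -0.0 3.5; 0.0 -0.0 -0.0 3.5; 0.0 -0.0 -0.0 3.5
```

View pics/w3.png

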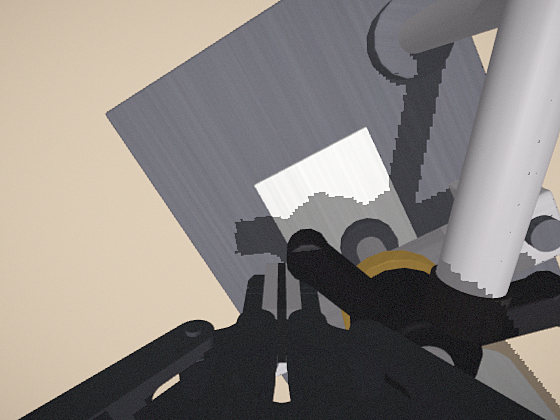

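View pics/t3c.png

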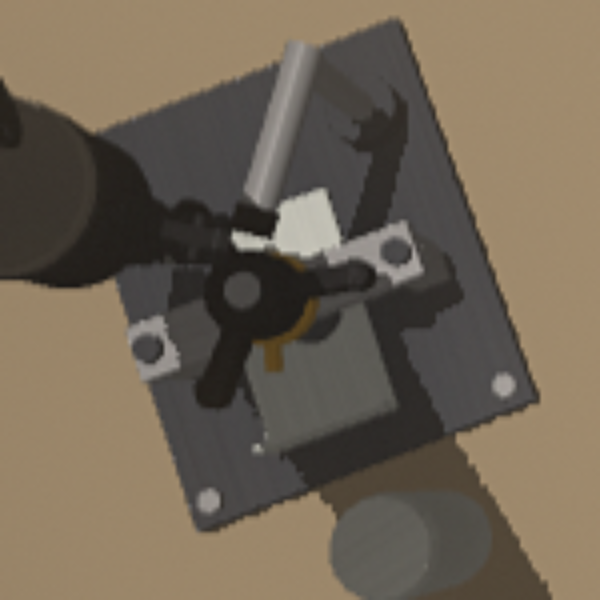

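```bash
cat >> h.py <<'E'
def ang(X): v=X[:2]-C; return np.linalg.norm(v).round(4),(np.degrees(np.arctan2(v[1],v[0]))%360).round(1)
E
python3 - <<'E'
from h import *
d=load('w3'); T=load('t3')
print('hub',ww(d,437,358,.136).round(4)); print('wrist arm',ang(ww(d,308,245,.126)))
for c in((212,390),(360,277)): print('top',ang(w(T,90+(c[0]+.5)/4-.5,160+(c[1]+.5)/4-.5,.126)))
c=(272,365);print('tooth',ang(w(T,90+(c[0]+.5)/4-.5,160+(c[1]+.5)/4-.5,.098)))
E
```

```text
hub [0.5503 0.226  0.136 ]
wrist arm (np.float64(0.0621), np.float64(37.2))
top (np.float64(0.0557), np.float64(161.3))
top (np.float64(0.0609), np.float64(278.5))
tooth (np.float64(0.0375), np.float64(187.1))
```

Run:
```python
from h import *
o,P,M=pose(); d=r.grab_frame('wrist'); d['P']=P;d['M']=M
cv2.imwrite('pics/w4.png',d['color'][:,:,::-1]); np.save('pics/w4.npy',d,allow_pickle=True)
arc(60,4,turn=-3.5)
a=cv2.imread('pics/w3.png');b=cv2.imread('pics/w4.png')
cv2.imwrite('pics/w34.png',np.hstack([cv2.resize(i[200:400,200:400],None,fx=2,fy=2) for i in(a,b)]))
```

```text
theta 60.9 r 0.0597  Ft 2.0 Fr -0.2 Fz -0.4 Mz -0.04
t 6.70 [0.5766 0.2834 0.1079] xang -97.8 F [-1.8  0.8 -0.4] j [-0.52  0.54 -0.02  1.77 -0.01  0.8  -2.24] zax [ 0.02   0.037 -0.999]
0.4 0.2 0.3 3.5; 0.0 -0.0 -0.0 3.5; 0.0 -0.0 -0.0 3.5; 0.0 -0.0 -0.0 3.5
```

View pics/w34.png

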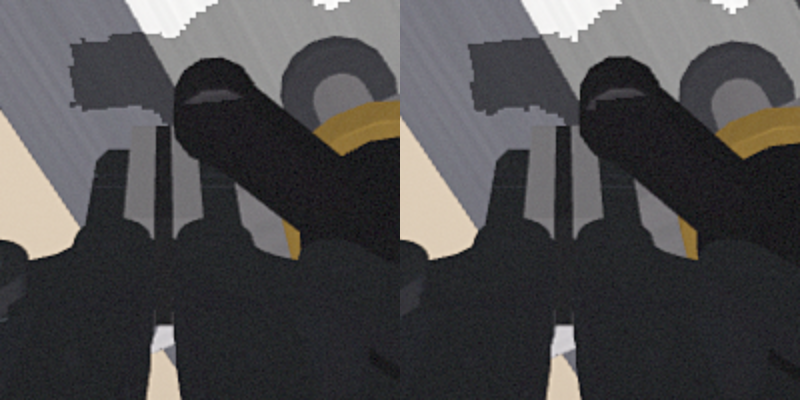

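```bash
python3 -m pendant '0.5 -0.3 0.2 3'
python3 - <<'E'
from h import *
arc(55,4,turn=-3.5,rad=.054)
E
```

```text
clock: 6.78
tcp_pos: [0.5788, 0.2812, 0.1078]
orientation: [-1.978, 2.386, 0.029]
contact_force: [-0.4, 7.2, 2.0]
grip_width: -0.0001
theta 58.1 r 0.0589  Ft 4.2 Fr 5.9 Fz 2.0 Mz 0.06
t 6.78 [0.5788 0.2812 0.1078] xang -100.7 F [-0.4  7.2  2. ] j [-0.53  0.54 -0.01  1.77 -0.02  0.8  -2.28] zax [ 0.021  0.042 -0.999]
0.5 0.1 0.3 3.5; 0.0 -0.1 -0.0 3.5; 0.0 -0.1 -0.0 3.5; 0.0 -0.1 -0.0 3.5
```

```bash
python3 -m pendant '0.4 -0.3 0.2 2'
python3 - <<'E'
from h import *
arc(55,4,turn=-3.5,rad=.054)
E
```

```text
clock: 6.87
tcp_pos: [0.5811, 0.2799, 0.1079]
orientation: [-1.932, 2.417, 0.035]
contact_force: [-4.5, 4.4, 1.0]
grip_width: 0.0002
theta 55.5 r 0.0591  Ft 6.2 Fr 1.1 Fz 1.0 Mz 0.05
t 6.87 [0.5811 0.2799 0.1079] xang -102.7 F [-4.5  4.4  1. ] j [-0.52  0.54 -0.01  1.77 -0.04  0.79 -2.3 ] zax [ 0.022  0.047 -0.999]
0.5 0.2 0.3 3.5; 0.0 -0.0 -0.0 3.5; 0.0 -0.0 -0.0 3.5; 0.0 -0.0 -0.0 3.5
```

```bash
python3 -m pendant '0.4 -0.5 0.2 2'
python3 - <<'E'
from h import *
arc(50,4,turn=-3.5,rad=.054)
E
```

```text
clock: 6.95
tcp_pos: [0.584, 0.2782, 0.1078]
orientation: [-1.888, 2.449, 0.043]
contact_force: [-5.2, 2.9, 2.0]
grip_width: -0.0001
theta 52.3 r 0.0594  Ft 5.9 Fr -0.9 Fz 2.0 Mz 0.02
t 6.95 [0.584  0.2782 0.1078] xang -104.7 F [-5.2  2.9  2. ] j [-0.52  0.54 -0.    1.76 -0.05  0.79 -2.32] zax [ 0.022  0.052 -0.998]
0.5 0.2 0.3 3.5; 0.0 -0.1 -0.0 3.5; 0.0 -0.1 -0.0 3.5; 0.0 -0.1 -0.0 3.5
```

```bash
python3 -m pendant '0.4 -0.5 0.2 2'
python3 - <<'E'
from h import *
arc(50,4,turn=-3.5,rad=.054)
E
```

```text
clock: 7.03
tcp_pos: [0.5873, 0.2756, 0.1076]
orientation: [-1.843, 2.48, 0.05]
contact_force: [-2.3, 1.5, 1.4]
grip_width: -0.0
theta 48.2 r 0.0595  Ft 2.7 Fr -0.4 Fz 1.4 Mz -0.03
t 7.03 [0.5873 0.2756 0.1076] xang -106.8 F [-2.3  1.5  1.4] j [-0.52  0.54  0.    1.76 -0.06  0.79 -2.34] zax [ 0.022  0.056 -0.998]
0.5 0.3 0.3 3.5; -0.0 0.0 -0.0 3.5; -0.0 0.0 -0.0 3.5; -0.0 0.0 -0.0 3.5
```

Force is falling, 5.9 then 2.7 N, which suggests the crest is near. One more small step, then a look.

```bash
python3 -m pendant '0.3 -0.3 0.1 1.5'
python3 - <<'E'
from h import *
o,P,M=pose(); d=r.grab_frame('wrist'); d['P']=P;d['M']=M
cv2.imwrite('pics/w5.png',d['color'][:,:,::-1]); np.save('pics/w5.npy',d,allow_pickle=True)
arc(50,4,turn=-3.5,rad=.054)
E
```

```text
clock: 7.12
tcp_pos: [0.5897, 0.2728, 0.1079]
orientation: [-1.808, 2.504, 0.053]
contact_force: [-0.7, 1.4, -1.2]
grip_width: -0.0003
theta 43.3 r 0.0589  Ft -0.7 Fr -0.4 Fz -0.2 Mz -0.02
t 7.17 [0.5905 0.2716 0.108 ] xang -108.5 F [ 0.2 -0.8 -0.2] j [-0.52  0.55  0.01  1.76 -0.06  0.79 -2.36] zax [ 0.023  0.058 -0.998]
0.4 0.4 0.3 3.5; -0.1 0.1 -0.0 3.5; -0.0 0.2 -0.0 3.5; -0.0 0.2 -0.0 3.5
```

View pics/w5.png

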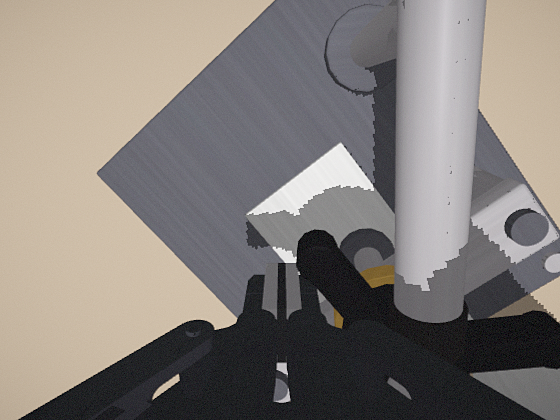

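Run:
```python
from h import *
o,P,M=pose(); d=r.grab_frame('wrist'); d['P']=P;d['M']=M
cv2.imwrite('pics/w6.png',d['color'][:,:,::-1]); np.save('pics/w6.npy',d,allow_pickle=True)
snap('top','t6'); arc(50,4,turn=-3.5,rad=.054)
s=cv2.imread('pics/t6.png'); s=cv2.resize(s[170:270,105:205],None,fx=4,fy=4)
b=d['color'][180:380,200:400,::-1]
cv2.imwrite('pics/w6c.png',np.hstack([s,cv2.resize(b,None,fx=2,fy=2)]))
```

```text
theta 43.1 r 0.0587  Ft -0.5 Fr 0.1 Fz -0.0 Mz 0.02
t 7.27 [0.5904 0.2713 0.1074] xang -108.3 F [ 0.4 -0.2 -0. ] j [-0.52  0.55  0.01  1.76 -0.06  0.79 -2.35] zax [ 0.024  0.056 -0.998]
0.3 0.4 0.2 3.5; -0.1 0.1 -0.0 3.5; -0.0 0.2 -0.0 3.5; -0.0 0.2 -0.0 3.5
```

View pics/w6c.png

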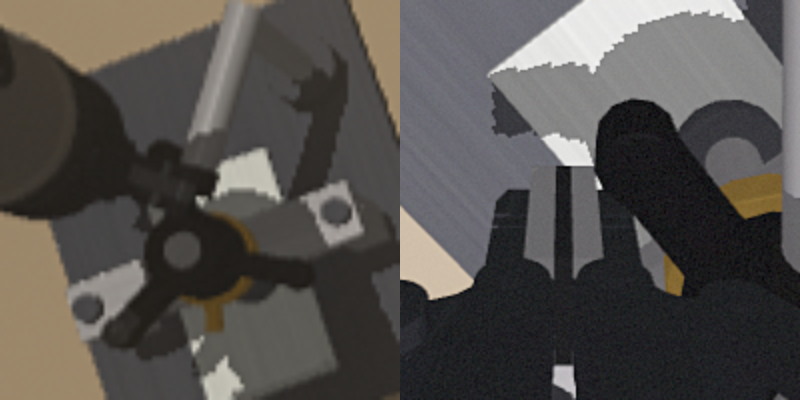

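Run:
```python
from h import *
d=load('w6');d5=load('w5');T=load('t6')
print('w5',ang(ww(d5,318,247,.126)),'w6',ang(ww(d,200+(636-400)/2,180+118/2,.126)), 'hub')
q=lambda c:(105+(c[0]+.5)/4-.5,170+(c[1]+.5)/4-.5)
for c in((121,332),(300,274)): print('top',ang(w(T,*q(c),.126)))
print('hub',w(T,*q((184,250)),.136).round(4),'tooth',ang(w(T,*q((214,322)),.098)))
```

```text
w5 (np.float64(0.0628), np.float64(17.0)) w6 (np.float64(0.0658), np.float64(14.2)) hub
top (np.float64(0.0558), np.float64(140.5))
top (np.float64(0.0622), np.float64(259.5))
hub [0.5482 0.231  0.136 ] tooth (np.float64(0.036), np.float64(189.0))
```

The tooth under the hub stayed at 187–189° while the arm went from 40° to 20°. The screw is therefore at its stop and the knob slipped by about 20° between the two pictures, and the force has dropped to zero. The arms now stand at about 20°, 140° and 260°. I'll check with a small nudge whether it is really past the crest; the second crest is about 44° further on, so this is safe.

```bash
python3 -m pendant '0.2 -0.3 0.1 4'
python3 -m pendant '0.2 -0.2 0.1 4; 0 0 0 0'
python3 - <<'E'
from h import *
arc(50,4,turn=-3.5,rad=.054)
T=snap('top','t7')
arc(50,4,turn=-3.5,rad=.054)
s=cv2.imread('pics/t7.png'); s=cv2.resize(s[170:270,105:205],None,fx=6,fy=6)
cv2.imwrite('pics/t7c.png',s)
s=cv2.imread('pics/top0.png'); s=cv2.resize(s[180:280,100:200],None,fx=6,fy=6)
cv2.imwrite('pics/t0c.png',s)
E
```

```text
clock: 7.35
tcp_pos: [0.5928, 0.2695, 0.1071]
orientation: [-1.722, 2.564, 0.053]
contact_force: [-1.4, 9.3, 4.8]
grip_width: 0.0001
clock: 7.52
tcp_pos: [0.5966, 0.2695, 0.1085]
orientation: [-1.623, 2.62, 0.058]
contact_force: [-0.5, -0.9, 0.2]
grip_width: 0.0
theta 38.0 r 0.0622  Ft -0.4 Fr -1.0 Fz 0.2 Mz -0.01
t 7.52 [0.5966 0.2695 0.1085] xang -116.4 F [-0.5 -0.9  0.2] j [-0.53  0.55  0.05  1.76 -0.09  0.78 -2.46] zax [ 0.031  0.063 -0.998]
0.6 0.6 0.3 3.5; -0.1 0.3 -0.0 3.5; -0.1 0.3 -0.0 3.5; -0.0 0.3 -0.0 3.5
theta 38.0 r 0.0622  Ft -0.5 Fr -0.2 Fz 0.1 Mz 0.02
t 7.57 [0.5966 0.2695 0.1086] xang -116.3 F [ 0.2 -0.4  0.1] j [-0.53  0.55  0.05  1.76 -0.09  0.78 -2.46] zax [ 0.031  0.063 -0.998]
0.6 0.6 0.4 3.5; -0.1 0.3 -0.0 3.5; -0.1 0.3 -0.0 3.5; -0.0 0.3 -0.0 3.5
```

View pics/t7c.png

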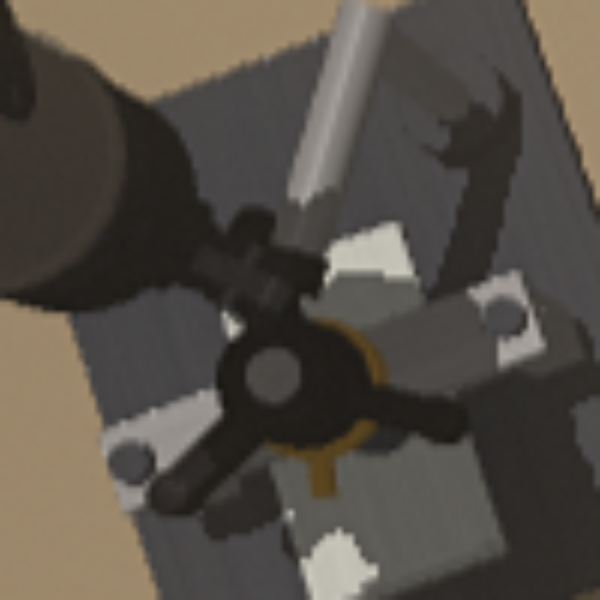

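View pics/t0c.png

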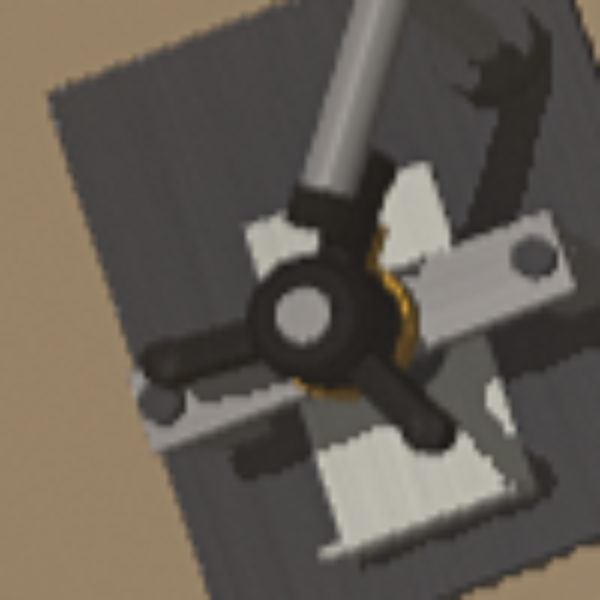

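Run:
```python
from h import *
T0=load('top0');T=load('t7')
q=lambda c:(105+(c[0]+.5)/6-.5,170+(c[1]+.5)/6-.5)
q0=lambda c:(100+(c[0]+.5)/6-.5,180+(c[1]+.5)/6-.5)
for c in((172,493),(448,420)): print('now arms',ang(w(T,*q(c),.126)))
for c in((160,362),(432,432)): print('t0 arms',ang(w(T0,*q0(c),.126)))
print('tooth now L,C,R tip',[ang(w(T,*q(c),.098)) for c in((308,485),(322,488),(336,485))])
print('tooth t0 ',[ang(w(T0,*q0(c),.098)) for c in((384,232),(372,250),(378,240),(390,270))])
# predicted px of tooth tip in T0 for angles
for a in (315,325,335,345):
    t=np.radians(a); u=p(T0,[C[0]+.041*np.cos(t),C[1]+.041*np.sin(t),.098]); print(a,((u-[100,180]+.5)*6).round())
s=cv2.imread('pics/top0.png'); cv2.imwrite('pics/t0d.png',cv2.resize(s[205:250,140:185],None,fx=13,fy=13,interpolation=cv2.INTER_NEAREST))
s=cv2.imread('pics/scene0.png'); cv2.imwrite('pics/s0d.png',cv2.resize(s[280:340,335:400],None,fx=10,fy=10,interpolation=cv2.INTER_CUBIC))
```

```text
now arms (np.float64(0.0568), np.float64(136.5))
now arms (np.float64(0.0622), np.float64(256.5))
t0 arms (np.float64(0.0583), np.float64(105.3))
t0 arms (np.float64(0.0605), np.float64(227.8))
tooth now L,C,R tip [(np.float64(0.0362), np.float64(181.1)), (np.float64(0.0378), np.float64(189.2)), (np.float64(0.0379), np.float64(197.3))]
tooth t0  [(np.float64(0.0394), np.float64(338.7)), (np.float64(0.0315), np.float64(341.3)), (np.float64(0.0358), np.float64(340.1)), (np.float64(0.0282), np.float64(322.0))]
315 [422. 253.]
325 [408. 241.]
335 [392. 231.]
345 [375. 225.]
```

View pics/t0d.png

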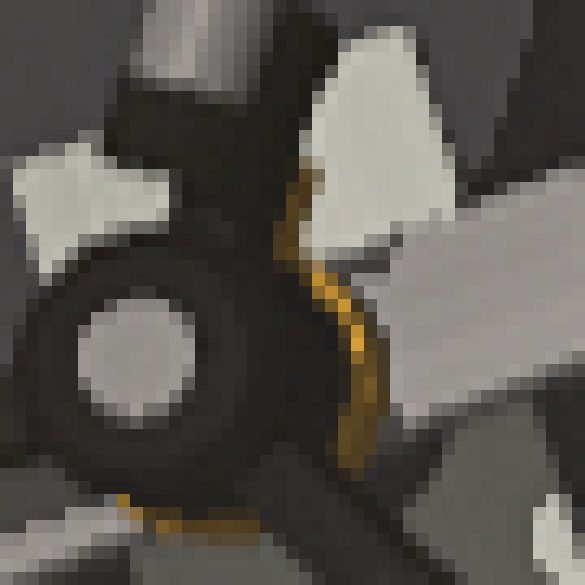

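View pics/s0d.png

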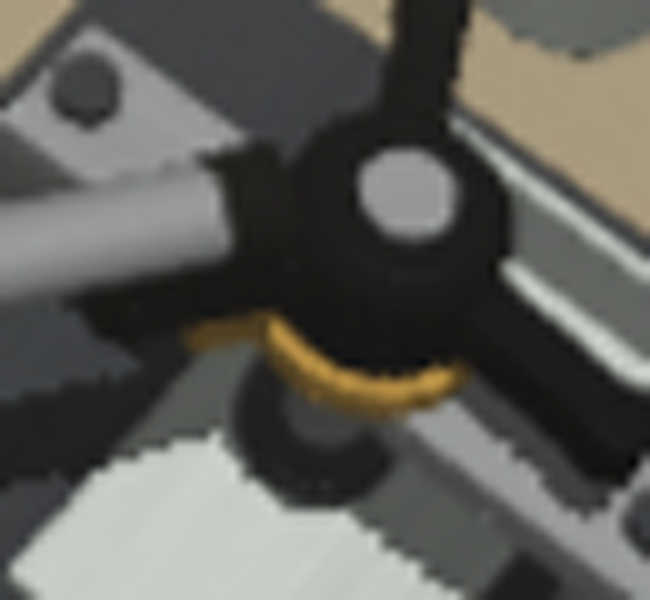

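At the start the tooth's clockwise edge was at about 339°, so the tooth was centred under the arm at 347°. It is now at 189° while that arm stands at 136.5°. The slip is therefore about 53°, or 0.92 rad: past 0.65 and well short of the second crest at 1.57. It has clicked once, so I'll back off and lift.

```bash
python3 -m pendant '-0.1 0.7 0 0; -0.1 0.3 -1.5 0; 0 0 -3 0; 0 0 -3.5 0; 0 0 -3.5 0; 0 0 -3 0'
python3 - <<'E'
from h import *
T=snap('top','t8')
s=cv2.imread('pics/t8.png'); s=cv2.resize(s[170:270,105:205],None,fx=6,fy=6)
cv2.imwrite('pics/t8c.png',s)
plan([((.50,-.15,.26),-82,18)])
E
```

```text
clock: 8.07
tcp_pos: [0.5763, 0.264, 0.2487]
orientation: [-1.655, 2.625, 0.055]
contact_force: [0.2, 0.3, 0.3]
grip_width: 0.0003
t 8.12 [0.5792 0.2651 0.2556] xang -115.6 F [1.6 0.5 4.1] j [-0.56  0.37  0.06  1.66 -0.07  1.06 -2.48] zax [ 0.021  0.055 -0.998]
2.3 -0.6 -0.0 -1.9; 2.3 -0.5 -0.0 -1.9; 2.3 -0.4 -0.0 -1.9; 2.3 -0.4 -0.0 -1.9; 2.3 -0.3 -0.0 -1.9; 2.3 -0.2 -0.0 -1.9; 2.3 -0.1 -0.0 -1.9; 2.3 -0.1 -0.0 -1.9
2.3 0.0 -0.0 -1.9; 2.3 0.1 -0.0 -1.9; 2.3 0.2 -0.0 -1.9; 2.3 0.2 -0.0 -1.9; 2.3 0.3 -0.0 -1.9; 2.3 0.4 -0.0 -1.9; 2.3 0.5 -0.0 -1.9; 2.3 0.5 -0.0 -1.9
2.3 0.6 -0.0 -1.9; 2.2 0.7 -0.0 -1.9
```

View pics/t8c.png

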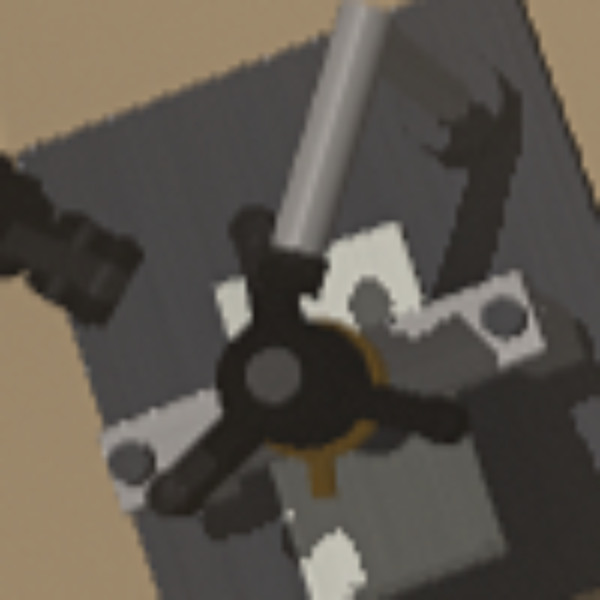

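The knob is unchanged, with arm tips at (172,493) and (448,420) and the tooth at (322,488). On to the switch box.

```bash
python3 -m pendant '3.2 -1.2 0 -2.4; 3.3 -1.1 0 -2.4; 3.4 -1 0 -2.4; 3.5 -0.9 0 -2.4; 3.5 -0.8 0 -2.4; 3.5 -0.6 0 -2.4; 3.5 -0.4 0 -2.4; 3.5 -0.2 0 -2.4'
python3 - <<'E'
from h import *
plan([((.5035,-.226,.24),-82,6),((.5035,-.226,.127),-82,5)])
E
```

```text
clock: 8.78
tcp_pos: [0.5599, -0.0135, 0.2419]
orientation: [-2.108, 2.243, 0.039]
contact_force: [0.9, 0.1, 0.5]
grip_width: -0.0001
t 8.78 [ 0.5599 -0.0135  0.2419] xang -93.5 F [0.9 0.1 0.5] j [-0.13  0.26  0.1   1.85 -0.1   1.   -1.62] zax [ 0.029  0.062 -0.998]
3.6 0.7 0.0 -1.9; 3.6 0.8 0.0 -1.9; 3.5 1.0 0.0 -1.9; 3.5 1.1 0.0 -1.9; 3.5 1.2 0.0 -1.9; 3.4 1.3 0.0 -1.9; -0.0 0.0 2.3 -0.0; -0.0 0.0 2.3 -0.0
-0.0 0.0 2.3 -0.0; -0.0 0.0 2.3 -0.0; -0.0 0.0 2.3 -0.0
```

```bash
python3 -m pendant '3.6 0.7 0 -1.9; 3.6 0.8 0 -1.9; 3.5 1 0 -1.9; 3.5 1.1 0 -1.9; 3.2 1.3 0 -1.9; 1.5 1.0 0 -1.9; 0 0 0 0'
python3 - <<'E'
from h import *
o,P,M=pose(); d=r.grab_frame('wrist'); d['P']=P;d['M']=M
cv2.imwrite('pics/w9.png',d['color'][:,:,::-1]); np.save('pics/w9.npy',d,allow_pickle=True)
plan([((.5035,-.226,.127),-82,5)])
E
```

```text
clock: 9.37
tcp_pos: [0.4948, -0.2214, 0.226]
orientation: [-2.336, 2.01, 0.026]
contact_force: [-0.0, -0.3, -1.0]
grip_width: 0.0
t 9.42 [ 0.4956 -0.2199  0.2261] xang -81.4 F [-0.6 -0.3 -0.5] j [ 0.19  0.26  0.17  1.89 -0.13  0.99 -0.99] zax [ 0.026  0.057 -0.998]
0.1 -0.1 2.0 0.1; 0.1 -0.1 2.0 0.1; 0.1 -0.1 2.0 0.1; 0.1 -0.1 2.0 0.1; 0.1 -0.1 2.0 0.1
```

View pics/w9.png

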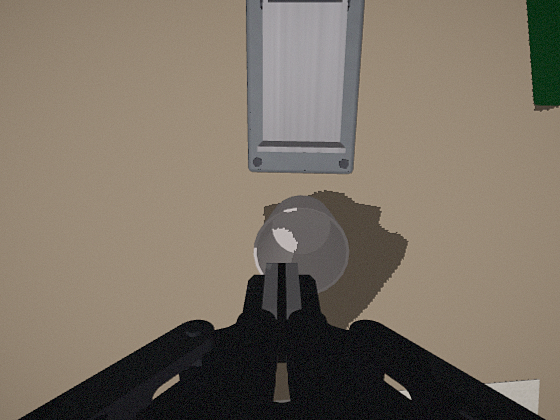

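Wrist view: the box's near corners are at (249,171) and (354,173), the tab is at about (262–341, 145), and the tub is below the fingers with its rim centred near (301,248).

Run:
```python
from h import *
d=load('w9')
a,b=ww(d,249,171,.05),ww(d,354,173,.05); print(a.round(4),b.round(4))
m=(a+b)/2; e=(a-b)[:2]; yaw=np.arctan2(e[1],e[0])-np.pi/2; print('yaw',np.degrees(yaw),np.linalg.norm(e))
print('centre',m[:2]+.08*np.array([np.cos(yaw),np.sin(yaw)]), 'vs fit end', .5877-.08*.99,-.2144-.08*.1405)
print('tab low/top', ww(d,262,147,.12).round(4),ww(d,341,147,.12).round(4))
print('tub',ww(d,301,248,.075).round(4))
```

```text
[ 0.5035 -0.1829  0.05  ] [ 0.5167 -0.2749  0.05  ]
yaw 8.147064262237963 0.09297811644504472
centre [ 0.58925586 -0.21756571] vs fit end 0.5085 -0.22564
tab low/top [ 0.536  -0.1975  0.12  ] [ 0.5444 -0.2505  0.12  ]
tub [ 0.4487 -0.2391  0.075 ]
```

```bash
python3 -m pendant '0.2 -0.1 2 0; 0.1 -0.2 2 0; 0.1 -0.2 2 0; 0.1 -0.1 2 0; 0.1 0 1.2 0; 0 0 0 0'
cat >> h.py <<'E'
B=np.array([.5885,-.216]); by=np.radians(8.15); bx=np.array([np.cos(by),np.sin(by)]); byv=np.array([-bx[1],bx[0]])
def loc():
    o,P,M=pose(); v=P[:2]-B; f=np.array(o['contact_force'])
    h=np.array([v@bx+.011-.056,P[2]-.055])   # leading bottom edge rel. hinge
    print('t %.2f local x %.1f y %.1f z %.1f mm'%(o['clock'],v@bx*1e3,v@byv*1e3,P[2]*1e3),'edge rel hinge',(h*1e3).round(1),'r %.1f ang %.1f'%(np.hypot(*h)*1e3,np.degrees(np.arctan2(h[1],h[0]))),'F x %.1f y %.1f z %.1f'%(f[:2]@bx,f[:2]@byv,f[2]),'xang %.1f'%xang(M),'zax',M[:,2].round(3))
E
python3 -c "from h import *; loc()"
```

```text
clock: 9.92
tcp_pos: [0.5093, -0.2108, 0.1319]
orientation: [-2.343, 1.994, 0.023]
contact_force: [-1.1, 0.0, 0.4]
grip_width: 0.0002
t 9.92 local x -77.7 y 16.4 z 131.9 mm edge rel hinge [-122.7   76.9] r 144.8 ang 147.9 F x -1.1 y 0.2 z 0.4 xang -80.8 zax [ 0.031  0.059 -0.998]
```

```bash
cat >> h.py <<'E'
def gp(R,a0,a1,n,y=0.):
    o,P,M=pose(); pts=[]
    for t in np.radians(np.linspace(a0,a1,n)):
        X=B+bx*(.056-.011+R*np.cos(t))+byv*y; pts.append(((*X,.055+R*np.sin(t)),-81.85,1))
    loc(); plan(pts)
E
python3 -c "
from h import *
gp(.127,138,98,5)"
```

```text
t 9.92 local x -77.7 y 16.4 z 131.9 mm edge rel hinge [-122.7   76.9] r 144.8 ang 147.9 F x -1.1 y 0.2 z 0.4 xang -80.8 zax [ 0.031  0.059 -0.998]
t 9.92 [ 0.5093 -0.2108  0.1319] xang -80.8 F [-1.1  0.   0.4] j [ 0.2   0.39  0.15  1.96 -0.17  0.79 -0.95] zax [ 0.031  0.059 -0.998]
1.7 -2.8 -0.8 1.1; 0.0 -1.6 -1.5 -0.0; -0.0 -1.9 -1.2 -0.0; 0.0 -2.0 -0.9 -0.0; -0.0 -2.2 -0.5 -0.0
```

First I'll centre sideways, then push gently.

```bash
python3 -m pendant '1.6 0 0 1; 0 -1.5 0 0; 0 -1.2 -0.5 0; 0 -1.2 -0.8 0'
python3 -c "
from h import *
gp(.127,132,92,5)"
```

```text
clock: 10.25
tcp_pos: [0.5433, -0.2193, 0.1447]
orientation: [-2.332, 2.018, 0.05]
contact_force: [-14.8, -1.0, 12.9]
grip_width: 0.0
t 10.25 local x -45.2 y 3.1 z 144.7 mm edge rel hinge [-90.2  89.7] r 127.2 ang 135.2 F x -14.8 y 1.1 z 12.9 xang -81.7 zax [ 0.012  0.064 -0.998]
t 10.25 [ 0.5433 -0.2193  0.1447] xang -81.7 F [-14.8  -1.   12.9] j [ 0.19  0.44  0.16  1.85 -0.17  0.87 -0.98] zax [ 0.012  0.064 -0.998]
0.3 -0.5 -0.5 0.1; 0.0 -1.8 -1.3 -0.0; -0.0 -2.0 -1.0 -0.0; -0.0 -2.1 -0.6 -0.0; 0.0 -2.2 -0.3 -0.0
```

```bash
python3 -m pendant '0 0 0 0'
python3 - <<'E'
from h import *
loc(); d=snap('scene','s10'); loc()
s=cv2.imread('pics/s10.png'); cv2.imwrite('pics/s10c.png',cv2.resize(s[90:230,190:350],None,fx=4,fy=4))
E
```

```text
clock: 10.33
tcp_pos: [0.5447, -0.2194, 0.147]
orientation: [-2.333, 2.018, 0.05]
contact_force: [0.6, -0.3, -0.4]
grip_width: -0.0003
t 10.33 local x -43.9 y 2.9 z 147.0 mm edge rel hinge [-88.9  92. ] r 127.9 ang 134.0 F x 0.5 y -0.4 z -0.4 xang -81.7 zax [ 0.013  0.064 -0.998]
t 10.38 local x -44.2 y 2.7 z 146.4 mm edge rel hinge [-89.2  91.4] r 127.8 ang 134.3 F x -0.4 y -1.0 z -0.8 xang -81.7 zax [ 0.014  0.064 -0.998]
```

View pics/s10c.png

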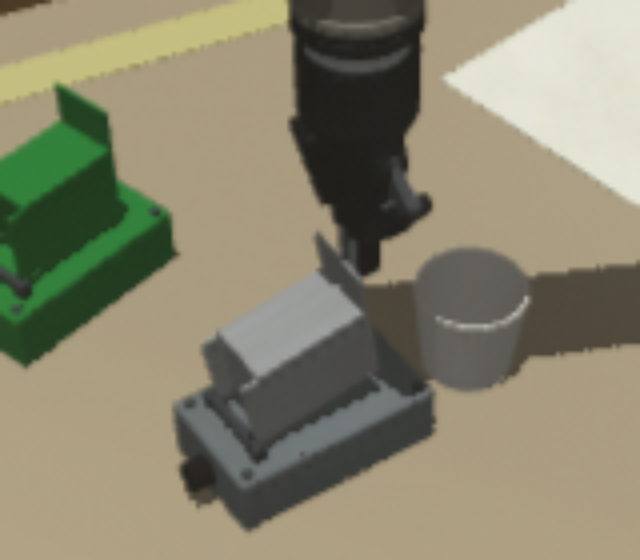

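It was only the impact; the guard has started opening by about 9°. I'll continue along the arc in smaller rows.

```bash
python3 -m pendant '0.2 -0.8 -0.5 0; 0 -1 -0.7 0; 0 -1.1 -0.7 0; 0 -1.2 -0.6 0'
python3 -c "
from h import *
gp(.127,106,66,5)"
```

```text
clock: 10.72
tcp_pos: [0.5839, -0.2173, 0.1742]
orientation: [-2.332, 2.021, 0.054]
contact_force: [-0.3, 0.9, -0.4]
grip_width: -0.0001
t 10.72 local x -4.7 y -0.6 z 174.2 mm edge rel hinge [-49.7 119.2] r 129.2 ang 112.6 F x -0.2 y 0.9 z -0.4 xang -81.8 zax [ 0.01   0.065 -0.998]
t 10.72 [ 0.5839 -0.2173  0.1742] xang -81.8 F [-0.3  0.9 -0.4] j [ 0.17  0.46  0.16  1.74 -0.17  0.97 -1.02] zax [ 0.01   0.065 -0.998]
-0.1 -1.5 -0.3 0.0; -0.0 -2.2 -0.4 -0.0; -0.0 -2.2 -0.0 -0.0; 0.0 -2.2 0.3 -0.0; -0.0 -2.1 0.7 -0.0
```

```bash
python3 -m pendant '0 -1.2 -0.2 0; 0 -1.4 -0.2 0; 0 -1.5 0 0; 0 -1.5 0.1 0; 0 -1.5 0.2 0'
python3 -c "
from h import *
gp(.125,76,46,4)"
```

```text
clock: 11.13
tcp_pos: [0.6623, -0.2065, 0.1858]
orientation: [-2.328, 2.017, 0.039]
contact_force: [-1.0, -0.7, -0.0]
grip_width: -0.0001
t 11.13 local x 74.4 y -1.1 z 185.8 mm edge rel hinge [ 29.4 130.8] r 134.1 ang 77.3 F x -1.1 y -0.6 z -0.0 xang -81.8 zax [ 0.021  0.063 -0.998]
t 11.13 [ 0.6623 -0.2065  0.1858] xang -81.8 F [-1.  -0.7 -0. ] j [ 0.13  0.55  0.16  1.56 -0.17  1.04 -1.07] zax [ 0.021  0.063 -0.998]
-0.1 -0.1 1.0 0.1; 0.0 -2.1 0.7 -0.0; 0.0 -1.9 1.1 -0.0; -0.0 -1.7 1.4 -0.0
```

```bash
python3 -m pendant '0 -0.5 0.8 0; 0 -1.2 1 0; 0 -1.4 1 0; 0 -1.4 1.1 0'
python3 -c "
from h import *
gp(.125,50,36,3)"
```

```text
clock: 11.47
tcp_pos: [0.7196, -0.1977, 0.1571]
orientation: [-2.322, 2.008, 0.009]
contact_force: [-0.4, -0.2, -0.0]
grip_width: -0.0003
t 11.47 local x 132.3 y -0.5 z 157.1 mm edge rel hinge [ 87.3 102.1] r 134.4 ang 49.5 F x -0.4 y -0.2 z -0.0 xang -81.6 zax [ 0.043  0.059 -0.997]
t 11.47 [ 0.7196 -0.1977  0.1571] xang -81.6 F [-0.4 -0.2 -0. ] j [ 0.12  0.65  0.15  1.46 -0.19  1.02 -1.09] zax [ 0.043  0.059 -0.997]
-0.1 0.7 0.6 0.2; 0.0 -1.1 1.1 -0.0; -0.0 -1.0 1.2 -0.0
```

```bash
python3 -m pendant '0 -0.5 0.8 0; 0 -0.3 0.8 0'
python3 -c "
from h import *
loc()"
python3 -m pendant '0 -0.2 0.8 0'
python3 - <<'E'
from h import *
loc(); d=snap('scene','s11'); loc()
s=cv2.imread('pics/s11.png'); cv2.imwrite('pics/s11c.png',cv2.resize(s[90:230,190:350],None,fx=4,fy=4))
E
```

```text
clock: 11.63
tcp_pos: [0.7349, -0.1944, 0.1435]
orientation: [-2.319, 2.001, -0.005]
contact_force: [5.5, -1.9, 6.8]
grip_width: 0.0002
t 11.63 local x 148.0 y 0.6 z 143.5 mm edge rel hinge [103.   88.5] r 135.8 ang 40.7 F x 5.2 y -2.6 z 6.8 xang -81.5 zax [ 0.054  0.057 -0.997]
clock: 11.72
tcp_pos: [0.7409, -0.1937, 0.1375]
orientation: [-2.317, 1.997, -0.015]
contact_force: [4.9, -0.2, 4.7]
grip_width: -0.0003
t 11.72 local x 154.0 y 0.5 z 137.5 mm edge rel hinge [109.   82.5] r 136.7 ang 37.1 F x 4.8 y -0.9 z 4.7 xang -81.4 zax [ 0.061  0.056 -0.997]
t 11.77 local x 154.7 y 0.6 z 136.6 mm edge rel hinge [109.7  81.6] r 136.7 ang 36.7 F x 6.7 y -2.1 z 6.6 xang -81.4 zax [ 0.062  0.056 -0.997]
```

View pics/s11c.png

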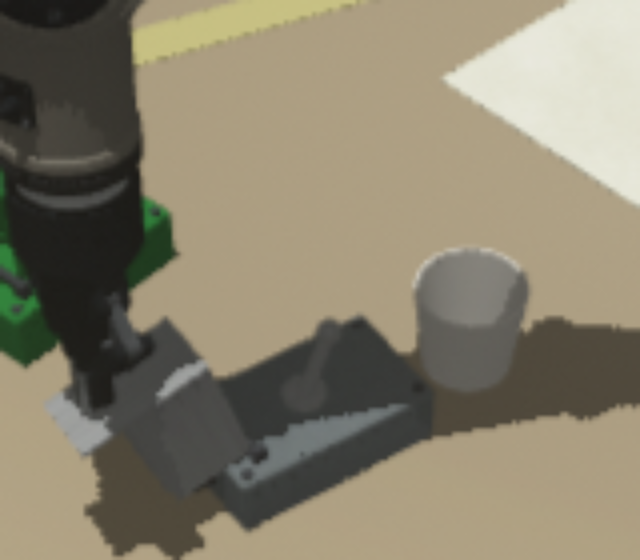

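The guard is over at about (150,420), in contact at roughly the 106° stop geometry, and the lever is uncovered at (320,360). One more press will confirm the stop.

```bash
python3 -m pendant '0 0 0.8 0; 0 0 0.6 0'
python3 -c "
from h import *
loc()"
```

```text
clock: 11.93
tcp_pos: [0.7483, -0.1941, 0.1343]
orientation: [-2.311, 1.991, -0.036]
contact_force: [-7.3, 2.8, 21.8]
grip_width: 0.0002
t 11.93 local x 161.3 y -1.0 z 134.3 mm edge rel hinge [116.3  79.3] r 140.8 ang 34.3 F x -6.8 y 3.8 z 21.8 xang -81.4 zax [ 0.077  0.054 -0.996]
```

22 N against the stop, so the guard is fully back. I'll lift and move behind the lever.

```bash
python3 -m pendant '0 0 -1.5 0; 0 0 -2 0; 0 1 -1.5 0; 0 3.4 0 0; 0 3.7 0 0; 0 3.7 0 0; 0 3.6 0 0; 0 2.5 0 0'
python3 - <<'E'
from h import *
loc(); d=snap('top','t12'); loc()
s=cv2.imread('pics/t12.png'); cv2.imwrite('pics/t12c.png',cv2.resize(s[140:310,280:430],None,fx=3.5,fy=3.5))
plan([((*(B-.055*bx),.15),-81.85,2)])
E
```

```text
clock: 12.6
tcp_pos: [0.5652, -0.2204, 0.1718]
orientation: [-2.313, 1.979, -0.045]
contact_force: [0.3, -0.3, 0.7]
grip_width: -0.0003
t 12.60 local x -23.7 y -1.1 z 171.8 mm edge rel hinge [-68.7 116.8] r 135.5 ang 120.5 F x 0.2 y -0.3 z 0.7 xang -81.0 zax [ 0.085  0.054 -0.995]
t 12.65 local x -29.1 y -2.0 z 170.9 mm edge rel hinge [-74.1 115.9] r 137.6 ang 122.6 F x -6.5 y 1.5 z -2.4 xang -81.2 zax [ 0.08   0.054 -0.995]
t 12.65 [ 0.5599 -0.2221  0.1709] xang -81.2 F [-6.7  0.6 -2.4] j [ 0.2   0.4   0.15  1.84 -0.18  0.85 -0.97] zax [ 0.08   0.054 -0.995]
-0.1 1.3 1.0 0.3; -0.1 1.3 1.0 0.3
```

View pics/t12c.png

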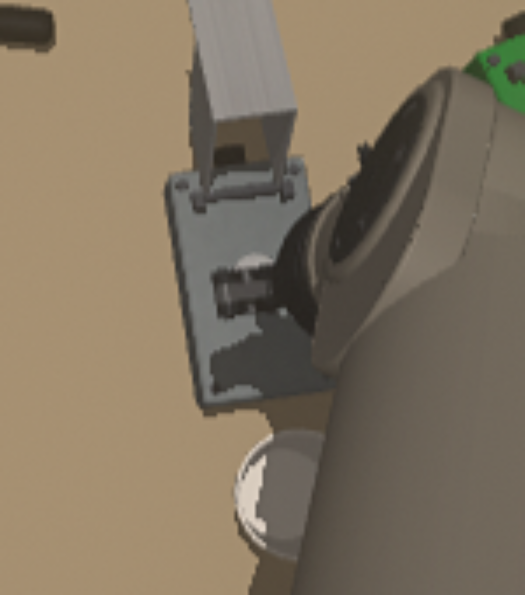

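```bash
python3 -m pendant '0 1.6 0 0; 0 1.4 0 0; 0 0 0 0'
python3 -c "
from h import *
loc();plan([((*(B-.055*bx),.089),-81.85,5)])"
```

```text
clock: 12.9
tcp_pos: [0.5247, -0.2274, 0.168]
orientation: [-2.309, 1.99, -0.036]
contact_force: [-0.1, 0.4, -0.6]
grip_width: 0.0002
t 12.90 local x -64.7 y -2.3 z 168.0 mm edge rel hinge [-109.7  113. ] r 157.5 ang 134.2 F x -0.1 y 0.4 z -0.6 xang -81.4 zax [ 0.078  0.055 -0.995]
t 12.90 [ 0.5247 -0.2274  0.168 ] xang -81.4 F [-0.1  0.4 -0.6] j [ 0.22  0.36  0.15  1.92 -0.18  0.83 -0.94] zax [ 0.078  0.055 -0.995]
-0.0 -0.2 1.6 0.1; -0.0 -0.2 1.6 0.1; -0.0 -0.2 1.6 0.1; -0.0 -0.2 1.6 0.1; -0.0 -0.2 1.6 0.1
```

```bash
python3 -m pendant '0 0 1.6 0; 0 0 1.6 0; 0 0 1.6 0; 0 0 1.5 0; 0 0 1.2 0; 0 0 0 0'
python3 - <<'E'
from h import *
loc(); d=snap('wrist','w13')
E
```

```text
clock: 13.4
tcp_pos: [0.5355, -0.223, 0.0926]
orientation: [-2.306, 1.988, -0.045]
contact_force: [-0.5, 0.4, -0.5]
grip_width: -0.0001
t 13.40 local x -53.5 y 0.6 z 92.6 mm edge rel hinge [-98.5  37.6] r 105.4 ang 159.1 F x -0.5 y 0.5 z -0.5 xang -81.4 zax [ 0.085  0.053 -0.995]
```

View pics/w13.png

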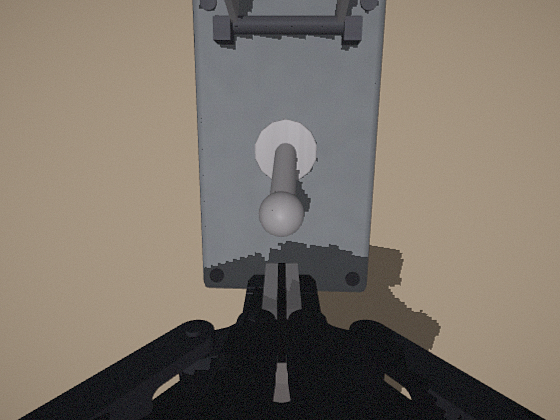

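The ball is at (282,214), straight ahead of the finger tips (282,275). I'll push towards the hinge.

```bash
python3 -m pendant '0 -0.8 0.3 0; 0 -0.8 0.2 0; 0 -0.8 0.2 0; 0 -0.8 0.1 0; 0 -0.7 0.1 0'
python3 -c "
from h import *
loc()"
```

```text
clock: 13.87
tcp_pos: [0.5789, -0.2179, 0.0906]
orientation: [-2.304, 1.99, -0.049]
contact_force: [-2.5, -0.5, 0.2]
grip_width: 0.0001
t 13.87 local x -9.7 y -0.5 z 90.6 mm edge rel hinge [-54.7  35.6] r 65.3 ang 147.0 F x -2.5 y -0.1 z 0.2 xang -81.5 zax [ 0.087  0.052 -0.995]
```

```bash
python3 -m pendant '0 -0.6 0.1 0; 0 -0.5 0.1 0'
python3 -c "
from h import *
loc()"
python3 -m pendant '0 -0.5 0.1 0'
python3 -c "
from h import *
loc()"
```

```text
clock: 14.03
tcp_pos: [0.5917, -0.2159, 0.0899]
orientation: [-2.306, 1.989, -0.049]
contact_force: [-14.6, -1.5, 4.4]
grip_width: 0.0002
t 14.03 local x 3.1 y -0.3 z 89.9 mm edge rel hinge [-41.9  34.9] r 54.5 ang 140.2 F x -14.7 y 0.6 z 4.4 xang -81.5 zax [ 0.087  0.052 -0.995]
clock: 14.12
tcp_pos: [0.5924, -0.2159, 0.0888]
orientation: [-2.309, 1.993, -0.037]
contact_force: [-29.8, -0.7, 27.4]
grip_width: -0.0001
t 14.12 local x 3.9 y -0.4 z 88.8 mm edge rel hinge [-41.1  33.8] r 53.2 ang 140.6 F x -29.6 y 3.5 z 27.4 xang -81.5 zax [ 0.077  0.053 -0.996]
```

The lever is at its stop (30 N). I'll back off, rise clear and move aside to inspect.

```bash
python3 -m pendant '0 1.2 0 0; 0 1 -0.5 0; 0 0.5 -2 0; 0 0 -3 0; 0 0 -3 0; 0 1 -2 0; 0 2 0 0; 0 0 0 0'
python3 - <<'E'
from h import *
loc(); o,P,M=pose(); d=r.grab_frame('wrist'); cv2.imwrite('pics/w14.png',d['color'][:,:,::-1]); snap('scene','s14'); snap('top','t14')
s=cv2.imread('pics/s14.png'); cv2.imwrite('pics/s14c.png',cv2.resize(s[130:240,200:340],None,fx=5,fy=5))
E
```

```text
clock: 14.78
tcp_pos: [0.5285, -0.23, 0.1953]
orientation: [-2.308, 1.991, -0.043]
contact_force: [-1.3, -0.6, -0.1]
grip_width: 0.0
t 14.78 local x -61.4 y -5.3 z 195.3 mm edge rel hinge [-106.4  140.3] r 176.1 ang 127.2 F x -1.4 y -0.4 z -0.1 xang -81.5 zax [ 0.082  0.052 -0.995]
```

View pics/w14.png

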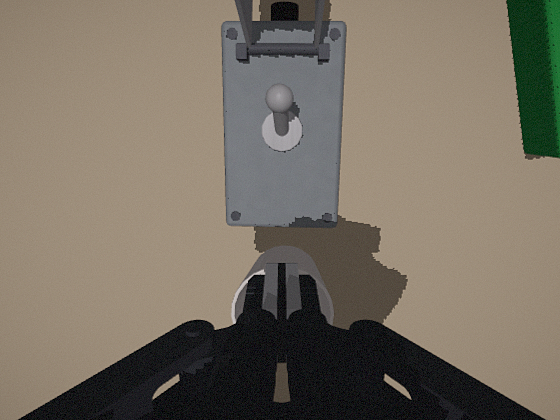

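View pics/s14c.png

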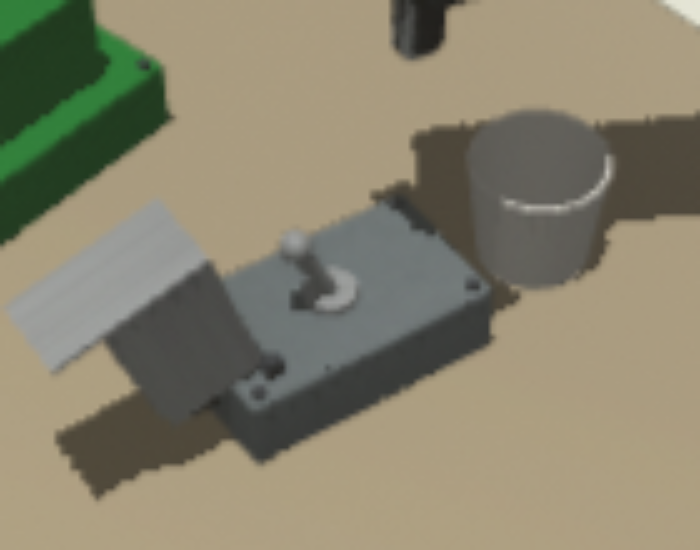

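View pics/t14.png

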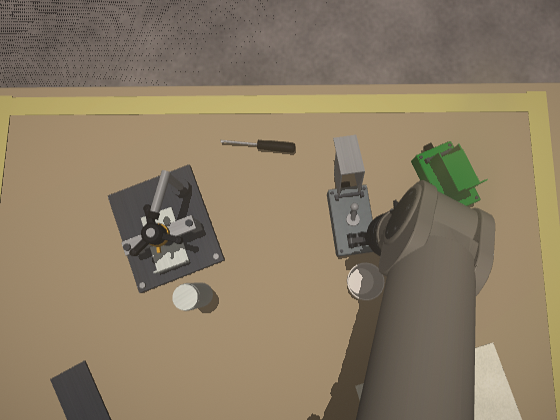

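The lever leans towards the hinge, with its ball at (279,98) in the wrist view. The guard is back, and the tub, can and screwdriver look unmoved. Here is a numerical check before handing in.

Run:
```python
from h import *
S=load('s14');T=load('t14')
for a in (.6,.7,.8):
    X=[*(B+bx*.054*np.sin(a-.4)),.052+.054*np.cos(a-.4)]; u=p(S,X); print('lever',a,((u-[200,130]+.5)*5).round(),'seen (295,243)')
for g in (1.65,1.75,1.85):
    for y in(.026,-.026):
        x,z=-.1015,.098; X=[*(B+bx*(.056+x*np.cos(g)+z*np.sin(g))+byv*y),.055-x*np.sin(g)+z*np.cos(g)]
        u=p(S,X); print('guard top edge',g,y,((u-[200,130]+.5)*5).round())
a=cv2.imread('pics/top0.png');b=cv2.imread('pics/t14.png'); D=cv2.absdiff(a,b).max(2)
for n,(x,y,w_,h) in dict(can=(165,280,50,35),sd=(215,135,90,25),jig=(105,160,125,135)).items(): print(n,(D[y:y+h,x:x+w_]>40).sum())
f=lambda i:cv2.resize(i[160:300,105:230],None,fx=3,fy=3)
cv2.imwrite('pics/cmp.png',np.hstack([f(a),f(b)]))
s0=cv2.imread('pics/scene0.png');s1=cv2.imread('pics/s14.png')
D=cv2.absdiff(s0,s1).max(2); print('tub scene diff',(D[150:190,292:325]>40).sum(),'can',(D[230:290,380:420]>40).sum())
q=lambda c:(105+(c[0]+.5)/3-.5,160+(c[1]+.5)/3-.5)
```

```text
lever 0.6 [309. 233.] seen (295,243)
lever 0.7 [301. 238.] seen (295,243)
lever 0.8 [293. 245.] seen (295,243)
guard top edge 1.65 0.026 [ 75. 328.]
guard top edge 1.65 -0.026 [ 24. 263.]
guard top edge 1.75 0.026 [ 61. 351.]
guard top edge 1.75 -0.026 [ 11. 285.]
guard top edge 1.85 0.026 [ 50. 373.]
guard top edge 1.85 -0.026 [  0. 307.]
can 0
sd 0
jig 774
tub scene diff 233 can 27
```

View pics/cmp.png

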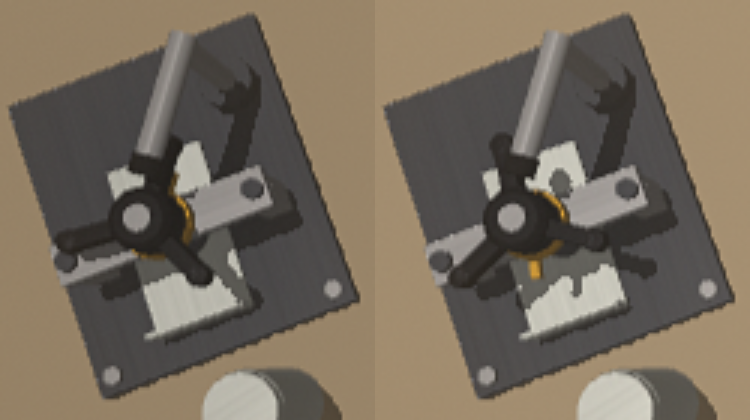

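Everything matches: lever at 0.8 and guard at 1.85 (its edge corners are seen at about (52,373) and (5,310)). The bracket and can are unmoved, and the tub difference is only shading. Handing in.

```bash
python3 -c "
from h import *
print(r.hand_in()); print(r.get_obs()['clock'])"
```

```text
the job is handed in; nothing more can be done
None
the job is handed in; nothing more can be done
```

The jig is made ready and the job is handed in, after about 15 s of robot time. The hand-in gives no verdict, so this rests on my own checks.

**What I did:** I pushed one knob arm clockwise with the shut fingers until the screw stopped and the knob slipped over once. Only then did I swing the grey box's guard back to its stop and throw the lever over towards the hinge. I left the guard open and moved the arm clear.

**Last checks:**
- **Screw and knob:** The collar tooth stayed at about 189° while the knob went on. Slip is about 0.92 rad, so one click and well short of the second crest. I judged the click from the force falling to zero and from the angle between tooth and arm. A small test nudge of the knob after it is included in that figure.
- **Guard:** The picture matches 1.85 rad, and it pressed back with 22 N at the stop.
- **Lever:** The picture matches 0.8 rad, and it pressed back with 30 N at the stop.
- **Loose things:** The can and screwdriver show no change in the top view, and the bracket looks unmoved. The tub area did show a picture difference, which I put down to the arm's shadow; the tub itself stands where it was by eye.

**Disagreements:** The wrist camera read the knob arm 2 to 6° lower than the top camera, and I went by the top camera. The knob push took up to about 10 N, more than the roughly 7 N expected.

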